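# Stack the spray source and thread its probe

### The arm

A 7-joint arm with a two-finger parallel gripper is mounted at the origin on the work surface. World frame = base frame: x ahead of the robot, y to its left, z up, the work surface at z = 0. Lengths are in mm, angles in rad, forces in N, time in s.
With the tool pointing down it reaches from about 425 to 800 mm from the base axis. Payload 8.3 kg.
Tool frame: the origin (TCP) lies midway between the tips of the shut fingers; the grasp point (between the pads) lies 19 mm behind it; x points along the fingers, z is the direction in which the jaws open and shut, and the axes are right-handed (so a half turn about x gives the same grasp; the last joint's range is limited). The gripper opens to 85 mm and grips with 20 to 120 N. Pads are 22 mm wide; open, the fingers measure 114 mm over their backs; the gripper's body (76 mm by 85 mm) begins 54 mm behind the grasp point. The pads swing forward as they close: fully open they stand 13 mm farther back than shut.
Start: joints at [-1.283, 0.383, 0.016, 1.37, -0.006, 1.388, -0.046], TCP at [214.729, 586.937, 231.279] pointing down, gripper open.
Joint ranges: [-2.95, 2.95], [-0.25, 2.06], [-1.52, 1.56], [0.18, 2.33], [-1.44, 4.58], [0.02, 2.06], [-3.01, 3.01]. Speed limits (rad/s): [2.39, 2.39, 3.01, 3.01, 3.14, 3.14, 3.14].

### API

Orientations are given as a unit quaternion [w, x, y, z].
In Python, from station import bot, eyes gives the robot as it stands.
- The arm moves only by the shell command python3 -m pendant 'ROWS'. ROWS is a JSON object of lists of equal length, an entry for each row: "offset": the shift along the tool's x, y, z in m, a list of three; "twist": the turn, a rotation vector about the tool's x, y, z in rad, a list of three; "grip": the closure, from -1 (fully open) to 1 (shut). A call has exactly 5 rows; each row shifts and turns the commanded pose from where the row before left it, along the tool's axes as they then stand; what a row does not reach is not made up. A row lasts 1/8 s, in which the tool goes at most 62.5 mm and 10.7 degrees, less where a joint would pass 70% of its speed; a pose out of reach is approached as far as the arm can. A call with a gripper value outside its range is refused whole. The fingers move at their own pace and stop on an object; the grip force is fixed at half the most. Time passes only in rows, so rows that do not move let the fingers close, or fill a call up. It gives the time, the measured TCP pose, the force and the opening at its end, in the units of the state.
- bot.sense(): the state, without advancing time (a new reading comes with each control period).
- eyes.read_camera(name): name is "scene" or "top" or "wrist"; returns the picture (400x640x3 uint8, blue, green, red); there is no depth.
- eyes.camera_model(name): a dict with "fovy" (degrees; the focal length in pixels is half the picture's height over the tangent of half this angle, whatever the lens; pixels are square), "cx", "cy" (the principal point, pixels), "R" (3x3) and "t" (3): a world point X has camera coordinates R X + t; the wrist camera has in their place "tool_from_camera" (4x4, takes a point from camera to tool coordinates, whose origin is the TCP and whose axes are the tool frame's). Camera axes: x right, y down, z forward; pixel columns grow to the right and rows downward; lengths in mm; the calibration is good to about 2 mm. A picture is of the moment at which its call begins: read the wrist's pose just before it. camera_model takes no time and is no camera call.
- bot.job_done(): hands the job in, once; it reports no verdict.
The state is a dict: "clock": time; "joints": joint angles; "qvel": joint speeds; "joint_torque": joint torques, N m; "position": TCP position; "tcp_rot": TCP orientation; "ft_force": force on the tool from outside, world axes, zero at the start; "ft_torque": the same for the moment, N m; "finger_gap": finger opening in mm.
Only numpy, scipy, OpenCV 4.12 (cv2) and the standard library are available. Lean on these libraries where they do the work, as an engineer would, in place of code of your own. Each camera call takes 0.05 s, during which the arm holds its last target. There are 200 camera calls.

### The job

Put the spray source together on the base with the green flange: seat the white ceramic ring in the base's socket first, then the brass ring on the ceramic ring, then the black cover on the brass ring, each fully home, upright and flat on the one below. Last, take the probe by its orange knob out of its holder and thread it straight down through the cover and across the hollow stack into the bore of the base, until the knob sits flat on the cover. Do not use the base with the red flange, and leave the amber bottle standing where it is.

Things in the scene. Friction and masses are not known exactly. Their poses are not given: they have to be found in the camera images.
- ceramic_center (a point): White ceramic insulator ring, 54 mm wide, 27 mm high, standing on its spigot. From below: tapered spigot 7 mm high (36 mm wide at the foot, 42 mm above), then a straight cylinder 20 mm high, 54 mm wide. In its top a tapered socket 8 mm deep, 44 mm wide at the mouth, takes a spigot with 1 mm play all round; hole 24 mm through. Point: on the axis, half-way up, 13.5 mm above the spigot's foot; z: axis, up. About 150 g.
- lens_center (a point): Brass lens ring, 54 mm wide, 27 mm high, standing on its spigot. From below: tapered spigot 7 mm high (36 mm wide at the foot, 42 mm above), then a straight cylinder 20 mm high, 54 mm wide. In its top a tapered socket 8 mm deep, 44 mm wide at the mouth, takes a spigot with 1 mm play all round; hole 24 mm through. Point: on the axis, half-way up, 13.5 mm above the spigot's foot; z: axis, up. About 280 g.
- cover_center (a point): Black plastic cover, 54 mm wide, 27 mm high, standing on its spigot. From below: tapered spigot 7 mm high (36 mm wide at the foot, 42 mm above), then a straight cylinder 20 mm high, 54 mm wide. Its top face is flat, with a bore 15 mm wide straight through on the axis. Point: on the axis, half-way up, 13.5 mm above the spigot's foot; z: axis, up. About 70 g.
- probe_center (a point): Probe upright in its holder: orange knob 26 mm wide, 44 mm high; below it a steel shaft 80 mm long, 11 mm wide, tapering to 4 mm over the last 10 mm. Point: centre of the knob, 22 mm above its flat underside, 102 mm above the tip; z: axis, up. The knob rests on the holder's top, 88 mm above the bench; it is free once lifted straight up over 80 mm. About 120 g.
- base: Target, fixed: GREEN flange 90 mm wide, 10 mm thick; steel neck 54 mm wide, top 34 mm above the bench, with a socket (8 mm deep, 44 mm mouth); below it a bore 16 mm wide from 26 down to 6 mm above the bench. Origin: on the axis, at the bench; z up. Seated centres above the origin: ceramic ring 40.5, brass ring 60.5, cover 80.5 (its top 94), probe's knob 116 mm (tip 12 mm into the bore).
- spare_base: A second base of the same shape and size but with a RED flange, fixed to the bench; not to be used. Origin: on its axis, at the bench.
- stand: The probe's holder, fixed to the bench: aluminium tube 40 mm in diameter, 88 mm high, with an upright hole 14 mm wide, on a dark round foot 68 mm wide and 6 mm thick. Origin: on its axis, at the bench.
- bottle_center (a point): Amber glass bottle with a blue cap and a white label, 60 mm in diameter, 130 mm high, standing loose on the bench; leave it alone. This point is its centre, 65 mm above the bench; z is its axis.
There are look-alikes about, which are no part of the job. What is meant by the base is not blue, and is the larger of those in its own colour.

How it is judged (in metres and radians):
On the way, in this order (a step that is already met when the one before it is completed fails the run):
1. the white ceramic ring is seated in the green base (horizontal distance between ceramic_center and base below 0.005 m and z of ceramic_center in the frame of base between 0.0375 and 0.0435 m and angle between ceramic_center's own z axis and vertical below 0.06 rad), for 0.2 s.
2. the brass ring is seated on the ceramic ring (horizontal distance between lens_center and base below 0.006 m and z of lens_center in the frame of base between 0.0575 and 0.0635 m and angle between lens_center's own z axis and vertical below 0.06 rad), for 0.2 s.
3. the black cover is seated on the brass ring (horizontal distance between cover_center and base below 0.007 m and z of cover_center in the frame of base between 0.0775 and 0.0835 m and angle between cover_center's own z axis and vertical below 0.06 rad), for 0.2 s.
4. the probe is down through the cover and into the base's bore, its knob flat on the cover (horizontal distance between probe_center and base below 0.008 m and z of probe_center in the frame of base between 0.113 and 0.119 m and angle between probe_center's own z axis and vertical below 0.06 rad), for 0.2 s.
At the end, for the whole second after the job is handed in: In the green base, all upright (0.06 rad), at rest and at their seated heights within 3 mm: ceramic ring within 5 mm of the base's axis, brass ring on it (6 mm), black cover on that (7 mm), probe through cover and into the base's bore, knob flat on the cover (8 mm) (all of step 1 and all of step 2 and all of step 3 and all of step 4 and linear speed of each of ceramic, lens, cover, probe below 0.02 m/s); the robot touches nothing.
It fails at once if a part is put into the base with the red flange ((horizontal distance between ceramic_center and spare_base below 0.015 m and distance between ceramic_center and spare_base below 0.048 m) or (horizontal distance between lens_center and spare_base below 0.015 m and distance between lens_center and spare_base below 0.048 m) or (horizontal distance between cover_center and spare_base below 0.015 m and distance between cover_center and spare_base below 0.048 m) or (horizontal distance between probe_center and spare_base below 0.015 m and distance between probe_center and spare_base below 0.125 m)).
It fails at once if the amber bottle is tipped or pushed away by more than 40 mm (angle between bottle_center's own z axis and vertical above 0.3 rad or distance of bottle_center from where it was at the start of the episode above 0.04 m).
It also fails if it takes over 112 s, if anything falls off the work surface, if the arm or the gripper's body presses on something with over 40 N, if the wrist force passes 120 N, or if a joint passes its speed limit or range.

## Working session

There is one attempt and no reset: what is moved stays moved. The work goes in short steps, Python scripts to look and compute and a shell command to move; the robot and the scene stay as the last step left them, time stands still between calls to the robot, and variables do not carry over. Pictures are saved under pics/ and viewed, about 12 in all and at most 16, crops included, and the job is handed in when it is done.

```bash
ls; mkdir -p pics
python3 - <<'E'
from station import bot, eyes
import cv2
s=bot.sense(); print(s)
for n in("scene","top","wrist"):
    m=eyes.camera_model(n); print(n,m)
    cv2.imwrite(f"pics/{n}0.png",eyes.read_camera(n))
E
```

```text
pics
{'clock': 0.0, 'joints': array([-1.28290802,  0.38425871,  0.01637062,  1.37118483, -0.00629477,
        1.38821886, -0.04653795]), 'qvel': array([-3.99961793e-04,  1.62455693e-05,  5.90096769e-04,  1.13812788e-03,
        1.00327106e-04,  1.59141219e-03,  5.91611167e-04]), 'joint_torque': array([-7.84324639e-04, -6.27599430e+01,  8.43816027e-01, -3.71823764e+01,
        1.64946582e-02,  1.42210023e-02, -1.72157405e-05]), 'position': array([214.5613326 , 586.45926114, 230.25215961]), 'tcp_rot': array([ 0.57899409, -0.40551071,  0.58014739,  0.40466765]), 'ft_force': array([-0.07820073,  0.23487543,  0.03410556]), 'ft_torque': array([ 0.02834561,  0.0047088 , -0.0068329 ]), 'finger_gap': 85.15697912871767}
scene {'fovy': 53.48285738195109, 'cx': 318.89893309516964, 'cy': 199.83082826783536, 'R': array([[ 0.29864579,  0.95435469, -0.00422133],
       [ 0.62913922, -0.20019841, -0.75106886],
       [-0.71763119,  0.22164775, -0.66021038]]), 't': array([-219.85505627, -244.8232276 , 1469.5364382 ])}
top {'fovy': 50.41897125139417, 'cx': 313.6780075255264, 'cy': 201.89591337496225, 'R': array([[-0.05900948, -0.9982413 ,  0.0056732 ],
       [-0.97345413,  0.05628338, -0.22185411],
       [ 0.22114463, -0.01861409, -0.97506337]]), 't': array([  71.48596647,  550.63324513, 1063.66564879])}
wrist {'fovy': 71.06309492291022, 'cx': 317.02780671696803, 'cy': 201.89416377220073, 'tool_from_camera': array([[ 8.06426688e-04, -3.19950519e-01,  9.47433911e-01,
        -1.43400507e+02],
       [-1.94941645e-04, -9.47434251e-01, -3.19950468e-01,
         8.23136605e+01],
       [ 9.99999656e-01,  7.33222716e-05, -8.26407945e-04,
        -1.81780926e+00],
       [ 0.00000000e+00,  0.00000000e+00,  0.00000000e+00,
         1.00000000e+00]])}
```

View pics/top0.png

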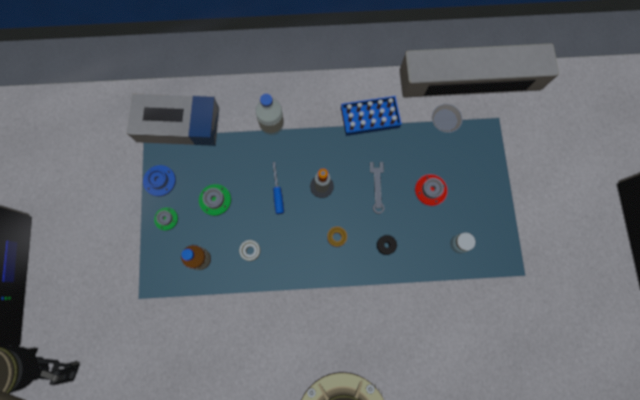

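View pics/scene0.png

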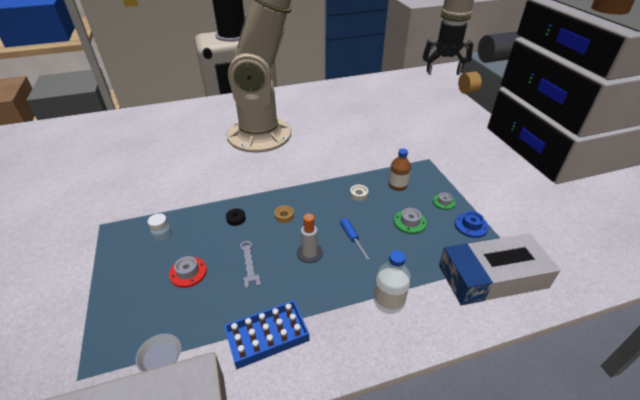

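The top view shows the large green base at (215,199), ceramic at (249,250), brass at (337,237), black at (386,245), the probe at (322,175), red base at (431,189) and bottle at (193,256). The scene view shows the same parts, so I'll localise them with both cameras.

```bash
cat > h.py <<'E'
import numpy as np, cv2
from station import bot, eyes
from scipy.spatial.transform import Rotation as Ro
def toolR(s): 
    q=s["tcp_rot"]; return Ro.from_quat([q[1],q[2],q[3],q[0]]).as_matrix()
def cam(name,s=None):
    m=eyes.camera_model(name); f=200/np.tan(np.radians(m["fovy"]/2))
    if name=="wrist":
        T=m["tool_from_camera"]; R=toolR(s)
        Rc=R@T[:3,:3]; c=R@T[:3,3]+s["position"]
    else: Rc=m["R"].T; c=-Rc@m["t"]
    return f,m["cx"],m["cy"],Rc,c
def ray(C,u,v,z):
    f,cx,cy,Rc,c=C; d=Rc@np.array([(u-cx)/f,(v-cy)/f,1]); return c+d*(z-c[2])/d[2]
def proj(C,X):
    f,cx,cy,Rc,c=C; p=(np.atleast_2d(X)-c)@Rc; return np.c_[cx+f*p[:,0]/p[:,2],cy+f*p[:,1]/p[:,2]]
def to_tool(s,d): return toolR(s).T@np.asarray(d,float)
E
python3 - <<'E'
from h import *
np.set_printoptions(precision=1,suppress=True)
s=bot.sense(); print(toolR(s))
T=cam("top");S=cam("scene")
for n,a,b,z in [("base",(214,198),(410,216),34),("cer",(249.5,250),(359.5,190.5),27),("brass",(337,236.5),(284.5,212),27),("cover",(386.5,245),(235.5,215),27),("probe",(322.5,174),(309,218),132),("red",(432,188),(186,266),34),("bottlecap",(187,253),(403,153),130),("smallgreen",(165,218),(445,198),20)]:
    print(n,ray(T,*a,z),ray(S,*b,z))
E
```

```text
[[-0.  -0.9  0.3]
 [-0.   0.3  0.9]
 [-1.  -0.  -0. ]]
base [586.6 308.5  34. ] [597.1 304.9  34. ]
cer [440.5 216.8  27. ] [446.4 217.2  27. ]
brass [463.  -18.3  27. ] [469.9 -17.4  27. ]
cover [ 432.5 -148.8   27. ] [ 440.6 -150.1   27. ]
probe [608.5  14.1 132. ] [619.2  12.6 132. ]
red [ 580.4 -287.3   34. ] [ 591.2 -290.7   34. ]
bottlecap [429.7 353.2 130. ] [440.2 347.4 130. ]
smallgreen [541.8 444.9  20. ] [546.6 446.6  20. ]
```

```bash
cat >> h.py <<'E'
Rt=np.array([[0,-1,0],[0,0,1],[-1,0,0]],float)
def need(s,tgt):
    R=toolR(s); return R.T@(np.array(tgt)-s["position"]), Ro.from_matrix(R.T@Rt).as_rotvec()
E
python3 - <<'E'
from h import *
s=bot.sense(); d,r=need(s,(440,217,180)); print(d,r, Rt.T@(np.array((440,217,180))-s["position"]))
E
```

```text
[  50.91581271 -338.66800471 -269.54204464] [-3.50774531e-01 -1.53775488e-03 -2.65389662e-04] [  50.49493198 -225.3972375  -369.57772984]
```

```bash
python3 -m pendant '{"offset":[[0,0,0],[0,0,0],[0,0,0],[0.005,-0.022,-0.037],[0.005,-0.022,-0.037]],"twist":[[-0.117,-0.0005,0],[-0.117,-0.0005,0],[-0.117,-0.0005,0],[0,0,0],[0,0,0]],"grip":[-1,-1,-1,-1,-1]}'
python3 -m pendant '{"offset":[[0.005,-0.022,-0.037],[0.005,-0.023,-0.037],[0.005,-0.023,-0.037],[0.005,-0.023,-0.037],[0.005,-0.023,-0.037]],"twist":[[0,0,0],[0,0,0],[0,0,0],[0,0,0],[0,0,0]],"grip":[-1,-1,-1,-1,-1]}'
python3 -m pendant '{"offset":[[0.005,-0.022,-0.037],[0.005,-0.022,-0.037],[0.005,-0.022,-0.037],[0,0,0],[0,0,0]],"twist":[[0,0,0],[0,0,0],[0,0,0],[0,0,0],[0,0,0]],"grip":[-1,-1,-1,-1,-1]}'
python3 - <<'E'
from h import *
s=bot.sense(); im=eyes.read_camera("wrist"); print(s["position"],need(s,(440,217,0)))
cv2.imwrite("pics/w1.png",im)
print(proj(cam("wrist",s),[[443,217,27],[443,217,0]]))
E
```

```text
clock: 0.78
position: [258.9, 512.0, 220.4]
tcp_rot: [0.5, -0.5, 0.5, 0.501]
ft_force: [1.7, -1.0, 0.5]
finger_gap: 85.1
clock: 1.4
position: [373.3, 326.6, 195.7]
tcp_rot: [0.5, -0.5, 0.5, 0.5]
ft_force: [-0.1, -0.0, 0.2]
finger_gap: 85.5
clock: 2.02
position: [438.5, 217.5, 180.7]
tcp_rot: [0.5, -0.5, 0.5, 0.501]
ft_force: [-0.2, -0.5, 1.6]
finger_gap: 85.1
[438.47230742 217.51349662 180.66687391] (array([180.66532488,  -1.58266327,  -0.80772368]), array([ 0.00028706,  0.0016261 , -0.00030532]))
[[318.11404516 190.99464108]
 [318.01302757 184.61866271]]
```

View pics/w1.png

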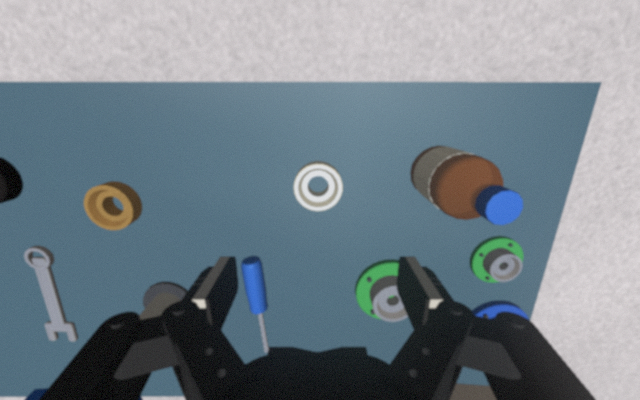

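Wrist view: the ceramic ring is at (318,187), the bottle is clear on the right, and brass is at (112,206). I'll fit silhouettes to measure positions.

```bash
cat >> h.py <<'E'
HUE={"white":((0,0,165),(180,50,255)),"brass":((10,110,60),(28,255,255)),"green":((45,120,50),(85,255,255)),"orange":((3,140,90),(16,255,255)),"black":((0,0,0),(180,255,42))}
def fit(im,C,col,guess,r,z0,z1,win=60,ret=0):
    """centre xy of a vertical cylinder from the centroid of its filled silhouette"""
    hsv=cv2.cvtColor(im,cv2.COLOR_BGR2HSV); m=cv2.inRange(hsv,HUE[col][0],HUE[col][1])
    g=proj(C,[[guess[0],guess[1],z1]])[0]
    w=np.zeros_like(m); cv2.circle(w,(int(g[0]),int(g[1])),win,255,-1); m&=w
    m=cv2.morphologyEx(m,cv2.MORPH_OPEN,np.ones((2,2)))
    cs,_=cv2.findContours(m,cv2.RETR_EXTERNAL,cv2.CHAIN_APPROX_NONE)
    c=cv2.convexHull(max(cs,key=cv2.contourArea)); M=cv2.moments(c); o=np.array([M["m10"],M["m01"]])/M["m00"]
    t=np.linspace(0,2*np.pi,60,endpoint=False); k=np.c_[r*np.cos(t),r*np.sin(t)]
    def cen(p):
        P=np.vstack([np.c_[k+p,np.full(60,z)] for z in(z0,z1)]); h=cv2.convexHull(proj(C,P).astype(np.float32)); q=cv2.moments(h)
        return np.array([q["m10"],q["m01"]])/q["m00"],q["m00"]
    from scipy.optimize import fsolve
    p=fsolve(lambda p:cen(p)[0]-o,np.array(guess,float)); 
    return p,"area obs/model %.0f/%.0f"%(M["m00"],cen(p)[1]),o
E
python3 - <<'E'
from h import *
s=bot.sense();C=cam("wrist",s)
im=cv2.imread("pics/w1.png")
print(fit(im,C,"white",(441,217),27,7,27,40))
print(fit(im,C,"brass",(464,-18),27,7,27,50))
for n,g in(("top",(586,308)),):
  T=cam(n); i2=cv2.imread("pics/top0.png")
  print(fit(i2,T,"green",(588,306),45,0,10,25)); print(fit(i2,T,"white",(441,217),27,7,27,20)); print(fit(i2,T,"brass",(464,-18),27,7,27,20)); print(fit(i2,T,"black",(434,-149),27,7,27,20)); print(fit(i2,T,"orange",(610,14),13,88,132,15))
T=cam("scene"); i2=cv2.imread("pics/scene0.png")
print(fit(i2,T,"green",(593,306),45,0,10,25)); print(fit(i2,T,"white",(446,217),27,7,27,20)); print(fit(i2,T,"brass",(467,-18),27,7,27,20)); print(fit(i2,T,"orange",(610,14),13,88,132,15))
E
```

```text
(array([442.18884092, 218.27150513]), 'area obs/model 1814/1939', array([318.70177373, 188.24905799]))
(array([464.78429805, -19.64994538]), 'area obs/model 1920/2239', array([112.98246071, 206.25336459]))
(array([586.9738438 , 310.78984355]), 'area obs/model 817/837', array([215.42248062, 200.3994288 ]))Traceback (most recent call last):
  File "<stdin>", line 8, in <module>
  File "h.py", line 29, in fit
    c=cv2.convexHull(max(cs,key=cv2.contourArea)); M=cv2.moments(c); o=np.array([M["m10"],M["m01"]])/M["m00"]
                     ~~~^^^^^^^^^^^^^^^^^^^^^^^^
ValueError: max() iterable argument is empty
```

```bash
python3 -m pendant '{"offset":[[0.05,-0.003,0.0005],[0.05,0,0],[0.05,0,0],[0.03,0,0],[0,0,0]],"twist":[[0,0,0],[0,0,0],[0,0,0],[0,0,0],[0,0,0]],"grip":[-1,-1,-1,-1,-1]}'
python3 -m pendant '{"offset":[[0,0,0],[0,0,0],[0,0,0],[0,0,0],[0,0,0]],"twist":[[0,0,0],[0,0,0],[0,0,0],[0,0,0],[0,0,0]],"grip":[1,1,1,1,1]}'
python3 -m pendant '{"offset":[[0,0,0],[0,0,0],[-0.03,0,0],[-0.03,0,0],[0,0,0]],"twist":[[0,0,0],[0,0,0],[0,0,0],[0,0,0],[0,0,0]],"grip":[1,1,1,1,1]}'
python3 - <<'E'
from h import *
s=bot.sense(); im=eyes.read_camera("wrist"); print(s["position"],s["ft_force"])
cv2.imwrite("pics/w2.png",im)
E
```

```text
clock: 2.7
position: [439.5, 218.1, -1.2]
tcp_rot: [0.498, -0.5, 0.501, 0.501]
ft_force: [0.6, -0.5, 0.4]
finger_gap: 85.2
clock: 3.32
position: [442.9, 218.9, 3.0]
tcp_rot: [0.501, -0.5, 0.498, 0.5]
ft_force: [-1.2, 0.2, 8.1]
finger_gap: 51.9
clock: 3.95
position: [444.0, 219.0, 64.2]
tcp_rot: [0.503, -0.5, 0.497, 0.5]
ft_force: [0.1, 1.3, -1.1]
finger_gap: 52.0
[443.96773247 219.01599351  64.16412312] [ 0.10868623  1.34704655 -1.05162252]
```

View pics/w2.png

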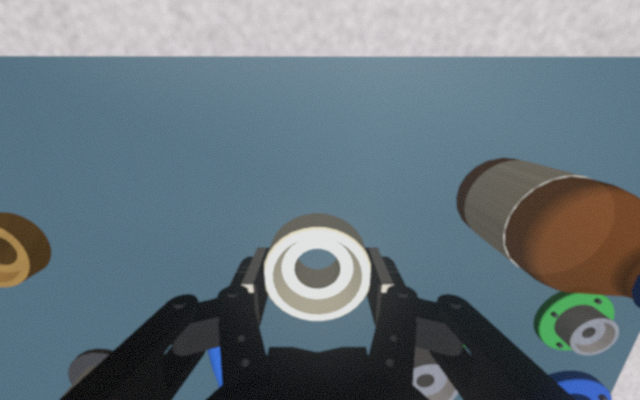

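The ceramic ring is gripped, with its rim centred near (318,273) and about 106 px wide, and looks upright. Next I measure its pose in the tool frame and its tilt from the rim ellipse.

```bash
cat >> h.py <<'E'
def rim(im,s,lo,hi,cen,r=27,win=62):
    """outer top rim: fit (tool-frame centre) + tilt by least squares on ellipse of bright rim"""
    C=cam("wrist",s)
    m=cv2.inRange(cv2.cvtColor(im,cv2.COLOR_BGR2HSV),lo,hi); w=np.zeros_like(m); cv2.circle(w,cen,win,255,-1); m&=w
    m=cv2.morphologyEx(m,cv2.MORPH_OPEN,np.ones((3,3)))
    c=max(cv2.findContours(m,cv2.RETR_EXTERNAL,cv2.CHAIN_APPROX_NONE)[0],key=cv2.contourArea)
    return cv2.fitEllipse(cv2.convexHull(c)),c
def solve_rim(e,s,r=27):
    """ellipse -> horizontal circle centre in world (x,y,z), using centre and width"""
    from scipy.optimize import least_squares
    C=cam("wrist",s); t=np.linspace(0,2*np.pi,80,endpoint=False)
    a=max(e[1]); 
    def f(p):
        q=cv2.fitEllipse(proj(C,np.c_[p[0]+r*np.cos(t),p[1]+r*np.sin(t),np.full(80,p[2])]).astype(np.float32))
        return [q[0][0]-e[0][0],q[0][1]-e[0][1],max(q[1])-a]
    o=least_squares(f,np.r_[s["position"][:2],s["position"][2]+25]); p=o.x
    q=cv2.fitEllipse(proj(C,np.c_[p[0]+r*np.cos(t),p[1]+r*np.sin(t),np.full(80,p[2])]).astype(np.float32))
    return p,q
E
python3 - <<'E'
from h import *
im=cv2.imread("pics/w2.png"); s=bot.sense(); print(s["position"],need(s,(0,0,0))[1])
for lo in (170,190,210):
    e,c=rim(im,s,(0,0,lo),(180,60,255),(318,274)); p,q=solve_rim(e,s); print(lo,e,p-s["position"],q[1])
E
```

```text
[442.89952238 218.46517512  62.51915654] [0.00026032 0.00381191 0.0033513 ]
170 ((316.9634704589844, 273.5632019042969), (94.46185302734375, 107.64263153076172), 90.07341766357422) [-5.87747154  0.         25.        ] (95.79161071777344, 110.7475814819336)
190 ((316.9622497558594, 273.5575256347656), (93.47441101074219, 106.7510986328125), 89.62274932861328) [-5.87747154  0.         25.        ] (95.79161071777344, 110.7475814819336)
210 ((316.984619140625, 273.57244873046875), (92.16368103027344, 105.75364685058594), 89.83890533447266) [-5.87747154  0.         25.        ] (95.79161071777344, 110.7475814819336)
```

```bash
sed -i 's/o=least_squares(f,\(.*\)); p=o.x/o=least_squares(f,\1,diff_step=1e-2); p=o.x/' h.py
python3 - <<'E'
from h import *
im=eyes.read_camera("wrist"); s=bot.sense(); print(s["position"],need(s,(0,0,0))[1])
for lo in (170,190):
    e,c=rim(im,s,(0,0,lo),(180,60,255),(318,274)); p,q=solve_rim(e,s); print(lo,e,p,p-s["position"],q[1])
S=cam("scene"); i=eyes.read_camera("scene")
print(fit(i,S,"green",(593,306),45,0,10,25))
E
```

```text
[442.03103402 218.0187746   61.33293316] [0.00041452 0.00249638 0.00136458]
170 ((316.95965576171875, 273.5601501464844), (94.37905883789062, 107.86703491210938), 89.79653930664062) [439.39457228 216.11779812  83.5842073 ] [-2.63646173 -1.90097649 22.25127413] (93.122314453125, 107.86703491210938)
190 ((316.9642333984375, 273.5642395019531), (93.45252990722656, 106.76434326171875), 89.68074035644531) [440.19682461 216.12195129  82.33000475] [-1.83420941 -1.89682331 20.99707158] (92.17342376708984, 106.76434326171875)
(array([597.4281297 , 310.45471242]), 'area obs/model 515/664', array([410.42653722, 223.53398058]))
```

```bash
python3 -m pendant '{"offset":[[-0.04,0,0],[-0.03,-0.03,0.013],[-0.019,-0.04,0.018],[0,-0.04,0.018],[0,-0.04,0.018]],"twist":[[0,0,0],[0,0,0],[0,0,0],[0,0,0],[0,0,0]],"grip":[1,1,1,1,1]}'
python3 -m pendant '{"offset":[[0,-0.04,0.018],[0,-0.023,0.007],[0,0,0],[0,0,0],[0,0,0]],"twist":[[0,0,0],[0,0,0],[0,0,0],[0,0,0],[0,0,0]],"grip":[1,1,1,1,1]}'
python3 - <<'E'
from h import *
s=bot.sense(); im=eyes.read_camera("wrist"); print(s["position"],need(s,(0,0,0))[1])
cv2.imwrite("pics/w3.png",im); C=cam("wrist",s); print(proj(C,[[590,310,34]]))
print(fit(im,C,"green",(590,310),45,0,10,75))
E
```

```text
clock: 4.72
position: [592.6, 285.2, 148.7]
tcp_rot: [0.5, -0.5, 0.5, 0.501]
ft_force: [0.1, -0.8, -1.3]
finger_gap: 51.6
clock: 5.35
position: [654.1, 309.6, 149.9]
tcp_rot: [0.5, -0.5, 0.5, 0.501]
ft_force: [0.2, -0.8, -1.5]
finger_gap: 51.8
[654.10288234 309.56557878 149.88065249] [ 0.00037529  0.0014274  -0.00045867]
[[319.49130947 129.58300284]]
(array([588.67133821, 312.80031568]), 'area obs/model 6552/6883', array([322.14747259, 123.86221985]))
```

View pics/w3.png

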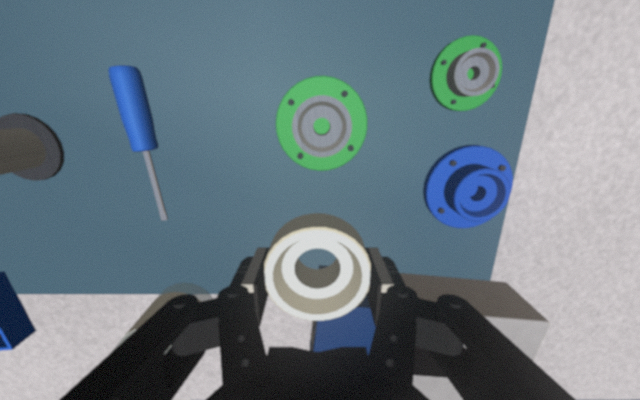

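The base flange centre is at (322,124) and the held ring at (317,273). The cameras disagree on y, so I'll calibrate the fixed cameras against the held ring, whose position I know from the jaws.

Run:
```python
from h import *
HUE["white"]=((0,0,140),(180,60,255))
for n,w in(("top",24),("scene",24)):
    i=eyes.read_camera(n);C=cam(n); cv2.imwrite(f"pics/{n}1.png",i)
    print(n,proj(C,[[652,309.6,160]]))
    p=proj(C,[[652,309.6,160]])[0].astype(int); cv2.imwrite(f"pics/{n}1c.png",cv2.resize(i[max(0,p[1]-45):p[1]+55,max(0,p[0]-60):p[0]+60],None,fx=5,fy=5))
a=cv2.imread("pics/top1c.png");b=cv2.imread("pics/scene1c.png"); h=min(a.shape[0],b.shape[0]);ab=np.hstack([a[:h],b[:h]]);cv2.imwrite("pics/ab.png",cv2.resize(ab,None,fx=.66,fy=.66)); print(ab.shape)
print(bot.sense()["joints"])
```

```text
top [[201.93832522 160.41827335]]
scene [[429.86061619 192.9272123 ]]
(500, 1200, 3)
[-0.62980081  0.65293756  0.24815419  1.16714902 -0.15549363  1.33804345
  1.17595083]
```

View pics/ab.png

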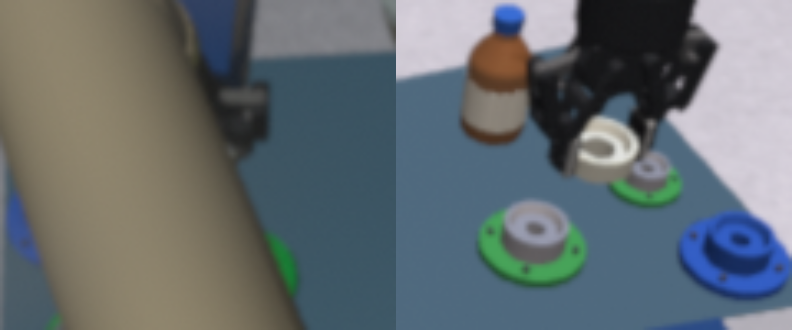

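```bash
python3 -m pendant '{"offset":[[0,0.043,0],[0,0.043,0],[0,0.043,0],[0,0,0],[0,0,0]],"twist":[[0,0,0],[0,0,0],[0,0,0],[0.1745,0,0],[0.1745,0,0]],"grip":[1,1,1,1,1]}'
python3 -m pendant '{"offset":[[0,0,0],[0,0,0],[0,0,0],[0,0,0],[0,0,0]],"twist":[[0.1745,0,0],[0.1745,0,0],[0.1745,0,0],[0.1745,0,0],[0.1745,0,0]],"grip":[1,1,1,1,1]}'
python3 -m pendant '{"offset":[[0,0,0],[0,0,0],[0,0,0],[0,0,0],[0,0,0]],"twist":[[0.1745,0,0],[0.1745,0,0],[0.1745,0,0],[0.1745,0,0],[0.1745,0,0]],"grip":[1,1,1,1,1]}'
python3 -m pendant '{"offset":[[0,0,0],[0,0,0],[0,0,0],[0,0,0],[0,0,0]],"twist":[[0.1745,0,0],[0.1745,0,0],[0.1745,0,0],[0.1745,0,0],[0.1745,0,0]],"grip":[1,1,1,1,1]}'
python3 -m pendant '{"offset":[[0,0,0],[0,0,0],[0,0,0],[0,0,0],[0,0,0]],"twist":[[0.1745,0,0],[0,0,0],[0,0,0],[0,0,0],[0,0,0]],"grip":[1,1,1,1,1]}'
python3 - <<'E'
from h import *
s=bot.sense(); im=eyes.read_camera("wrist"); print(s["position"],toolR(s).round(4),s["joints"])
cv2.imwrite("pics/w4.png",im); C=cam("wrist",s); print(proj(C,[[590,312,34]]))
print(fit(im,C,"green",(590,312),45,0,10,75))
e,c=rim(im,s,(0,0,180),(180,60,255),(318,274)); p,q=solve_rim(e,s); print(e,p-s["position"],q[1])
E
```

```text
clock: 6.12
position: [525.0, 309.9, 150.8]
tcp_rot: [0.581, -0.404, 0.579, 0.405]
ft_force: [0.8, -0.2, -0.5]
finger_gap: 52.0
clock: 6.75
position: [525.6, 309.7, 150.4]
tcp_rot: [0.697, -0.12, 0.696, 0.122]
ft_force: [0.6, -0.3, -0.9]
finger_gap: 52.1
clock: 7.38
position: [525.6, 309.8, 150.4]
tcp_rot: [0.682, 0.186, 0.683, -0.184]
ft_force: [-0.1, 0.1, -0.7]
finger_gap: 51.7
clock: 8.0
position: [525.5, 309.8, 150.3]
tcp_rot: [0.54, 0.456, 0.541, -0.455]
ft_force: [-0.7, -0.7, -0.8]
finger_gap: 51.8
clock: 8.62
position: [525.8, 309.6, 150.0]
tcp_rot: [0.5, 0.5, 0.501, -0.499]
ft_force: [-0.7, -0.1, -1.8]
finger_gap: 51.8
[525.84653425 309.56765824 150.01530912] [[ 2.0e-04  1.0e+00  1.9e-03]
 [ 1.7e-03  1.9e-03 -1.0e+00]
 [-1.0e+00  2.0e-04 -1.7e-03]] [-1.18818296  0.51045204  0.84585771  1.55954926 -0.39712295  1.25061939
 -1.8483843 ]
[[312.54019519 127.9783702 ]]
(array([586.67565396, 310.84502088]), 'area obs/model 6473/6800', array([314.11787425, 127.30390339]))
((317.0018005371094, 273.7104797363281), (93.47776794433594, 106.6721420288086), 89.38560485839844) [ 0.39763349 -1.80585362 20.93160585] (92.15901184082031, 106.67213439941406)
```

Run:
```python
from h import *
s=bot.sense(); C=cam("wrist",s); R=toolR(s)
print(proj(C,[s["position"]+[0,0,21],s["position"]+[0.4,-1.8,21],s["position"]+[0.4,1.8,21]]))
# direct: ray at height, both orientations in tool frame
m=eyes.camera_model("wrist");T=m["tool_from_camera"]; f=C[0]
d=np.array([(317-m["cx"])/f,(273.6-m["cy"])/f,1]); d=T[:3,:3]@d; o=T[:3,3]
for h in(20,23,26): print("tool pt",o+d*((-h-o[0])/d[0]))
```

```text
[[313.43623339 277.25821604]
 [316.98482363 276.58414787]
 [309.88329363 276.57277279]]
tool pt [-20.           1.4960309    1.77508505]
tool pt [-23.           3.44536649   1.77333127]
tool pt [-26.           5.39470207   1.77157749]
```

Run:
```python
from h import *
print(eyes.camera_model("wrist")); print(eyes.camera_model("wrist")["tool_from_camera"][:,3]); print(eyes.camera_model("top")["t"])
```

```text
{'fovy': 71.06309492291022, 'cx': 317.02780671696803, 'cy': 201.89416377220073, 'tool_from_camera': array([[-8.25681628e-04, -3.19848198e-01,  9.47468442e-01,
        -1.43406593e+02],
       [-1.94499494e-04, -9.47468696e-01, -3.19848453e-01,
         8.16829855e+01],
       [ 9.99999640e-01, -4.48375124e-04,  7.20097182e-04,
         1.70294233e+00],
       [ 0.00000000e+00,  0.00000000e+00,  0.00000000e+00,
         1.00000000e+00]])}
[-143.40659333   81.68298554    1.70294233    1.        ]
[  71.48596647  550.63324513 1063.66564879]
```

```bash
python3 -m pendant '{"offset":[[0.0,0.031,-0.002],[0.03,0.030,-0.002],[0.04,0,0],[0.03,0,0],[0,0,0]],"twist":[[0,0,0],[0,0,0],[0,0,0],[0,0,0],[0,0,0]],"grip":[1,1,1,1,1]}'
python3 - <<'E'
from h import *
s=bot.sense(); im=eyes.read_camera("wrist"); print(s["position"],s["ft_force"])
cv2.imwrite("pics/w5.png",im)
E
```

```text
clock: 9.3
position: [585.0, 313.1, 47.2]
tcp_rot: [-0.5, -0.498, -0.501, 0.501]
ft_force: [-0.6, -0.1, 0.1]
finger_gap: 52.0
[585.02811737 313.12702139  47.20455761] [-0.63793063 -0.10963455  0.07930378]
```

View pics/w5.png

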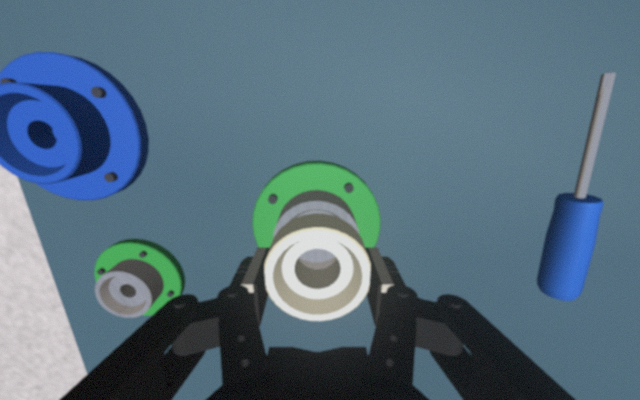

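Flange edges are at u=253 and 381, so centre 317, the same as the held ring; the jaw direction is aligned. Now I fit the visible flange arc for the other axis.

```bash
cat >> h.py <<'E'
from scipy.optimize import least_squares
def arc(im,C,col,guess,r,z0,z1,keep,win=75):
    """fit cylinder-silhouette to those mask-hull points for which keep(u,v); returns xy"""
    m=cv2.inRange(cv2.cvtColor(im,cv2.COLOR_BGR2HSV),*HUE[col]); g=proj(C,[[guess[0],guess[1],z1]])[0]
    w=np.zeros_like(m); cv2.circle(w,(int(g[0]),int(g[1])),win,255,-1); m&=w
    m=cv2.morphologyEx(m,cv2.MORPH_OPEN,np.ones((3,3)))
    c=max(cv2.findContours(m,cv2.RETR_EXTERNAL,cv2.CHAIN_APPROX_NONE)[0],key=cv2.contourArea)
    P=cv2.convexHull(c)[:,0,:].astype(float); P=P[[bool(keep(u,v)) for u,v in P]]
    t=np.linspace(0,2*np.pi,180,endpoint=False); k=np.c_[r*np.cos(t),r*np.sin(t)]
    def f(p):
        h=cv2.convexHull(proj(C,np.vstack([np.c_[k+p,np.full(180,z)] for z in(z0,z1)])).astype(np.float32))
        return [cv2.pointPolygonTest(h,(float(u),float(v)),True) for u,v in P]
    o=least_squares(f,np.array(guess,float),diff_step=1e-3,loss="soft_l1"); return o.x,len(P),np.std(o.fun)
E
python3 - <<'E'
from h import *
im=cv2.imread("pics/w5.png"); s=bot.sense(); C=cam("wrist",s); B=np.array([.3,1.8])
print(s["position"])
x,n,sd=arc(im,C,"green",(588,313),45,0,10,lambda u,v:v<225,90); print("base",x+B,n,sd)
for lo in(160,175,190):
    e,c=rim(im,s,(0,0,lo),(180,60,255),(318,274)); p,q=solve_rim(e,s); print(lo,"ring",p[:2]+B,p[2],e[1],q[1])
E
```

```text
[586.37338434 313.55691748  49.45002668]
base [587.8062125  314.28213367] 27 0.30610458881285063
160 ring [587.87839955 313.52380581] 71.69654397603935 (94.65998840332031, 107.81395721435547) (93.03984069824219, 107.81395721435547)
175 ring [587.44268705 313.50700847] 70.90723407532951 (93.87025451660156, 107.1348876953125) (92.47055053710938, 107.1348876953125)
190 ring [586.95681591 313.52829655] 70.14724262008309 (93.19987487792969, 106.47311401367188) (91.90139770507812, 106.4731216430664)
```

```bash
python3 -m pendant '{"offset":[[0.004,0.0003,-0.0005],[0.004,0,0],[0.004,0,0],[0,0,0],[0,0,0]],"twist":[[0,0,0],[0,0,0],[0,0,0],[0,0,0],[0,0,0]],"grip":[1,1,1,1,1]}'
python3 -m pendant '{"offset":[[0.002,0,0],[0.002,0,0],[0,0,0],[0,0,0],[0,0,0]],"twist":[[0,0,0],[0,0,0],[0,0,0],[0,0,0],[0,0,0]],"grip":[1,1,1,1,1]}'
python3 - <<'E'
from h import *
s=bot.sense(); print(s["position"],s["ft_force"])
E
```

```text
clock: 9.98
position: [587.2, 314.3, 38.1]
tcp_rot: [0.5, 0.5, 0.501, -0.499]
ft_force: [0.9, 0.6, -1.1]
finger_gap: 51.7
clock: 10.6
position: [587.2, 314.4, 34.0]
tcp_rot: [0.5, 0.5, 0.5, -0.499]
ft_force: [-0.3, 0.7, -0.8]
finger_gap: 51.8
[587.18705149 314.35125924  34.02495647] [-0.25868344  0.69020423 -0.80675558]
```

```bash
python3 -m pendant '{"offset":[[0.001,0,0],[0.001,0,0],[0,0,0],[0,0,0],[0,0,0]],"twist":[[0,0,0],[0,0,0],[0,0,0],[0,0,0],[0,0,0]],"grip":[1,1,1,1,1]}'
python3 -m pendant '{"offset":[[0.001,0,0],[0,0,0],[0.001,0,0],[0,0,0],[0,0,0]],"twist":[[0,0,0],[0,0,0],[0,0,0],[0,0,0],[0,0,0]],"grip":[1,1,1,1,1]}'
```

```text
clock: 11.22
position: [587.1, 314.3, 32.0]
tcp_rot: [0.5, 0.5, 0.501, -0.499]
ft_force: [-0.1, -0.1, -1.3]
finger_gap: 52.0
clock: 11.85
position: [587.1, 314.3, 30.9]
tcp_rot: [0.5, 0.5, 0.501, -0.499]
ft_force: [-5.2, -2.0, 7.6]
finger_gap: 51.9
```

```bash
python3 -m pendant '{"offset":[[0,0,0],[0,0,0],[0,0,0],[0,0,0],[0,0,0]],"twist":[[0,0,0],[0,0,0],[0,0,0],[0,0,0],[0,0,0]],"grip":[-1,-1,-1,-1,-1]}'
python3 -m pendant '{"offset":[[-0.04,0,0],[-0.04,-0.03,0],[-0.035,-0.035,0],[0,0,0],[0,0,0]],"twist":[[0,0,0],[0,0,0],[0,0,0],[0,0,0],[0,0,0]],"grip":[-1,-1,-1,-1,-1]}'
python3 - <<'E'
from h import *
s=bot.sense(); im=eyes.read_camera("wrist"); print(s["position"],s["ft_force"])
cv2.imwrite("pics/w6.png",im[40:240,200:440]) ; cv2.imwrite("pics/w6f.png",im); C=cam("wrist",s); B=np.array([.3,1.8])
x,n,sd=arc(im,C,"green",(588,313),45,0,10,lambda u,v:1,90); print("base",x+B,n,sd)
for lo in(160,175,190):
    g=proj(C,[[588,312,54]])[0].astype(int)
    e,c=rim(im,s,(0,0,lo),(180,60,255),(int(g[0]),int(g[1])),win=50); p,q=solve_rim(e,s); print(lo,"ring",p[:2]+B,p[2],e,q[1])
E
```

```text
clock: 12.48
position: [587.1, 314.3, 29.9]
tcp_rot: [0.5, 0.5, 0.501, -0.499]
ft_force: [0.2, -0.1, 0.6]
finger_gap: 85.2
clock: 13.1
position: [522.0, 314.3, 144.7]
tcp_rot: [0.5, 0.5, 0.501, -0.499]
ft_force: [-0.7, 0.0, -0.6]
finger_gap: 85.1
[522.04240324 314.30687319 144.70481941] [-0.74334022  0.04670927 -0.62157508]
base [587.58794589 313.77113487] 40 0.3165192651084358
160 ring [589.08615787 313.90704427] 54.70583345766321 ((317.7109680175781, 125.5940933227539), (66.74658203125, 69.25535583496094), 1.9844634532928467) (66.98668670654297, 69.25535583496094)
175 ring [589.09243641 313.90737192] 54.601541789975975 ((317.71038818359375, 125.57862854003906), (66.7352523803711, 69.22686767578125), 1.9552888870239258) (66.95796203613281, 69.22686767578125)
190 ring [589.11084868 313.92056073] 54.096877363501285 ((317.6932067871094, 125.51933288574219), (66.7409439086914, 69.08702087402344), 3.393576145172119) (66.81814575195312, 69.08702087402344)
```

View pics/w6.png

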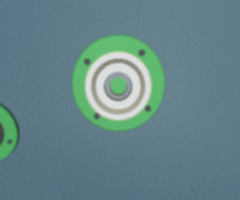

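The ceramic ring is seated: rim top at z≈54 mm, concentric with the flange in the crop at (118,85). Next is the brass ring.

```bash
python3 -m pendant '{"offset":[[-0.007,-0.011,0.042],[-0.007,-0.012,0.047],[-0.007,-0.011,0.048],[-0.007,-0.012,0.048],[-0.007,-0.011,0.049]],"twist":[[0,0,0],[0,0,0],[0,0,0],[0,0,0],[0,0,0]],"grip":[-1,-1,-1,-1,-1]}'
python3 -m pendant '{"offset":[[0,0,0.049],[0,0,0.049],[0,0,0],[0,0,0],[0,0,0]],"twist":[[0,0,0],[0,0,0],[0,0,0],[0,0,0],[0,0,0]],"grip":[-1,-1,-1,-1,-1]}'
python3 - <<'E'
from h import *
im=eyes.read_camera("wrist"); s=bot.sense(); print(s["position"],need(s,(0,0,0))[1],s["joints"])
cv2.imwrite("pics/w7.png",im); C=cam("wrist",s); B=np.array([.3,1.8])
print(fit(im,C,"brass",(465,-18),27,7,27,50)[:2],arc(im,C,"brass",(465,-20),27,7,27,lambda u,v:1,50)[0]+B)
print(eyes.camera_model("wrist")["tool_from_camera"][:3,3])
E
```

```text
clock: 13.78
position: [465.0, 77.8, 179.0]
tcp_rot: [-0.5, -0.5, -0.5, 0.5]
ft_force: [1.1, -0.1, 0.2]
finger_gap: 85.7
clock: 14.4
position: [465.4, -17.0, 179.1]
tcp_rot: [0.5, 0.499, 0.501, -0.499]
ft_force: [0.3, 0.2, -0.1]
finger_gap: 85.2
[465.42594239 -16.93635063 179.18533627] [-3.13884157e+00 -5.69404626e-04 -1.04281016e-03] [-1.06804576  0.10125731  1.11620106  1.90008342 -0.09832902  1.19896183
 -1.48605754]
(array([460.9974824 , -20.73237878]), 'area obs/model 1642/1961') [461.16986629 -18.62821368]
[-143.40458035   81.68070939    1.7029782 ]
```

View pics/w7.png

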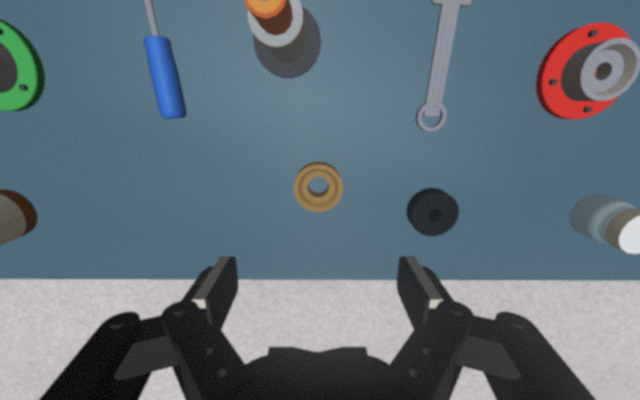

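Brass is at (318,187) and the cover at (433,212), with clearance for the fingers. Grasping the brass ring.

```bash
python3 -m pendant '{"offset":[[0.045,-0.002,0.0015],[0.05,0,0],[0.05,0,0],[0.03,0,0],[0,0,0]],"twist":[[0,0,0],[0,0,0],[0,0,0],[0,0,0],[0,0,0]],"grip":[-1,-1,-1,-1,-1]}'
python3 -m pendant '{"offset":[[0,0,0],[0,0,0],[0,0,0],[0,0,0],[0,0,0]],"twist":[[0,0,0],[0,0,0],[0,0,0],[0,0,0],[0,0,0]],"grip":[1,1,1,1,1]}'
python3 -m pendant '{"offset":[[0,0,0],[0,0,0],[-0.04,0,0],[-0.04,0,0],[-0.05,0,0]],"twist":[[0,0,0],[0,0,0],[0,0,0],[0,0,0],[0,0,0]],"grip":[1,1,1,1,1]}'
python3 -m pendant '{"offset":[[0,0.018,-0.047],[0,0.018,-0.047],[0,0.018,-0.047],[0,0.018,-0.047],[0,0.018,-0.047]],"twist":[[0,0,0],[0,0,0],[0,0,0],[0,0,0],[0,0,0]],"grip":[1,1,1,1,1]}'
python3 -m pendant '{"offset":[[0,0.018,-0.047],[0,0.015,-0.05],[0,0,0],[0,0,0],[0,0,0]],"twist":[[0,0,0],[0,0,0],[0,0,0],[0,0,0],[0,0,0]],"grip":[1,1,1,1,1]}'
python3 - <<'E'
from h import *
im=eyes.read_camera("wrist");s=bot.sense(); print(s["position"],s["ft_force"],need(s,(0,0,0))[1])
cv2.imwrite("pics/w8.png",im)
E
```

```text
clock: 15.08
position: [461.6, -19.0, 2.6]
tcp_rot: [0.499, 0.498, 0.502, -0.501]
ft_force: [1.5, -0.4, 0.4]
finger_gap: 85.6
clock: 15.7
position: [464.8, -18.7, 6.4]
tcp_rot: [0.5, 0.501, 0.5, -0.498]
ft_force: [-3.6, 1.5, 12.4]
finger_gap: 51.7
clock: 16.32
position: [462.9, -19.3, 136.0]
tcp_rot: [0.5, 0.5, 0.501, -0.499]
ft_force: [0.8, 2.5, -2.6]
finger_gap: 51.6
clock: 16.95
position: [553.6, 217.8, 135.9]
tcp_rot: [0.5, 0.501, 0.501, -0.499]
ft_force: [1.5, -1.7, -2.5]
finger_gap: 51.4
clock: 17.58
position: [586.3, 311.2, 135.8]
tcp_rot: [0.5, 0.501, 0.5, -0.5]
ft_force: [-0.1, 0.4, -2.9]
finger_gap: 51.4
[586.29587726 311.33157637 135.68844812] [ 0.16974308  0.67447309 -2.37074248] [ 3.14040084e+00 -1.07047375e-03  2.67423777e-03]
```

View pics/w8.png

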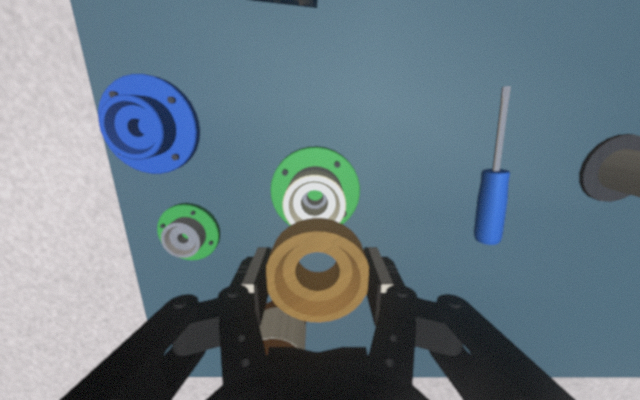

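Brass is held upright with its rim at (318,275), in the same tool position as the ceramic ring was; the ceramic rim is visible at (315,203). Lowering.

```bash
python3 -m pendant '{"offset":[[0.02,0.0004,-0.0027],[0.03,0,0],[0.02,0,0],[0.01,0,0],[0,0,0]],"twist":[[0,0,0],[0,0,0],[0,0,0],[0,0,0],[0,0,0]],"grip":[1,1,1,1,1]}'
python3 -m pendant '{"offset":[[0.001,0,0],[0,0,0],[0.001,0,0],[0,0,0],[0,0,0]],"twist":[[0,0,0],[0,0,0],[0,0,0],[0,0,0],[0,0,0]],"grip":[1,1,1,1,1]}'
python3 -m pendant '{"offset":[[0.001,0,0],[0,0,0],[0.001,0,0],[0,0,0],[0,0,0]],"twist":[[0,0,0],[0,0,0],[0,0,0],[0,0,0],[0,0,0]],"grip":[1,1,1,1,1]}'
```

```text
clock: 18.25
position: [588.8, 314.9, 56.7]
tcp_rot: [0.5, 0.502, 0.499, -0.498]
ft_force: [2.9, -1.5, 6.1]
finger_gap: 51.6
clock: 18.88
position: [589.1, 314.9, 56.4]
tcp_rot: [0.5, 0.502, 0.499, -0.498]
ft_force: [-2.5, -4.1, 17.8]
finger_gap: 51.3
clock: 19.5
position: [589.9, 315.1, 55.3]
tcp_rot: [0.501, 0.503, 0.499, -0.497]
ft_force: [-3.2, -3.0, 21.4]
finger_gap: 51.4
```

Contact came early, at about 56 mm against the expected 53. I back off and measure the alignment.

```bash
python3 -m pendant '{"offset":[[-0.006,0,0],[-0.006,0,0],[0,0,0],[0,0,0],[0,0,0]],"twist":[[0,0,0],[0,0,0],[0,0,0],[0,0,0],[0,0,0]],"grip":[1,1,1,1,1]}'
python3 - <<'E'
from h import *
im=eyes.read_camera("wrist");s=bot.sense(); print(s["position"],s["ft_force"],Ro.from_matrix(toolR(s)).as_rotvec(),toolR(s)[:,0])
cv2.imwrite("pics/w9.png",im); C=cam("wrist",s); B=np.array([.3,1.8])
x,n,sd=arc(im,C,"green",(588,313),45,0,10,lambda u,v:v<220,90); print("base",x+B,n,sd)
for lo in(130,145,160):
    e,c=rim(im,s,(8,70,lo),(30,255,255),(318,274)); p,q=solve_rim(e,s); print(lo,"ring",p[:2]+B,p[2],e,q[1])
E
```

```text
clock: 20.12
position: [586.2, 315.5, 62.4]
tcp_rot: [0.5, 0.5, 0.501, -0.5]
ft_force: [0.2, 0.3, -1.9]
finger_gap: 51.8
[586.24682813 315.45758493  62.50126186] [ 0.16874738  0.60647436 -2.9513505 ] [ 1.20909085  1.21072656 -1.20837902] [-4.54603618e-04  1.04256691e-03 -9.99999353e-01]
base [586.51253419 313.71976504] 29 0.3567814971150951
130 ring [583.83473099 315.38106892] 81.34556521261902 ((317.1541442871094, 276.7200622558594), (98.85719299316406, 104.4752426147461), 90.81431579589844) (89.87167358398438, 104.4752426147461)
145 ring [583.07348166 315.366936  ] 80.37456211589915 ((317.1796569824219, 276.93212890625), (98.3060531616211, 103.640625), 89.17826080322266) (89.13114929199219, 103.640625)
160 ring [581.81157406 315.44836286] 78.42675656403766 ((317.02227783203125, 276.91265869140625), (97.22917938232422, 102.06458282470703), 88.72592163085938) (87.78266143798828, 102.06458282470703)
```

View pics/w9.png

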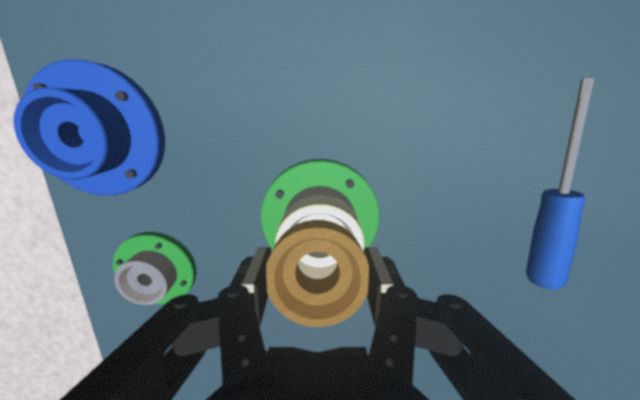

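Run:
```python
import cv2,numpy as np
a=[cv2.resize(cv2.imread(f"pics/{n}.png")[205:335,255:380],None,fx=3,fy=3,interpolation=cv2.INTER_CUBIC) for n in("w8","w9")]
cv2.imwrite("pics/z1.png",np.hstack(a))
```

```text
(no output)
```

View pics/z1.png

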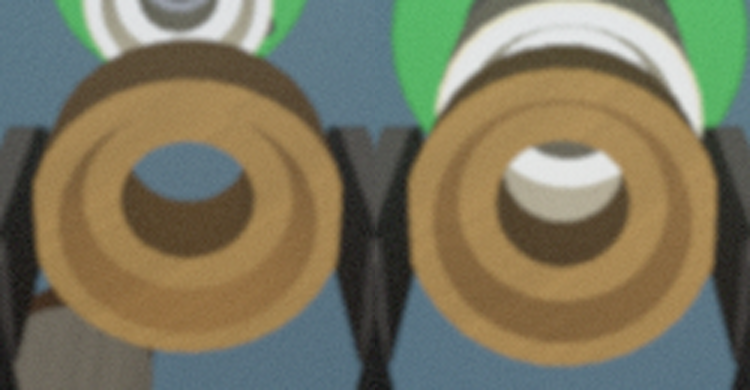

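Left (before) the ring is level; right (after contact) it has pitched about the jaw axis. The brass sits lower in the grip, so its offset differs. I'll fit the rim's centre and pitch in the tool frame.

```bash
cat >> h.py <<'E'
def rimfit(im,lo,hi,cen,win=62,r=27):
    """tool-frame rim centre (x,y,z) and pitch about tool z, from the rim contour; nominal camera (world-bias removed)"""
    m=eyes.camera_model("wrist"); f=200/np.tan(np.radians(m["fovy"]/2)); T=m["tool_from_camera"]
    Rn=np.array([[0,-.3199,.94745],[0,-.94745,-.3199],[1,0,0]]); o=np.array([-143.4,82.0,0])
    e,c=rim(im,None,lo,hi,cen,win=win)
    P=cv2.convexHull(c)[:,0,:].astype(float)
    P=P[(abs(P[:,0]-cen[0])<win-4)]
    t=np.linspace(0,2*np.pi,120,endpoint=False)
    def pr(p):
        a=p[3]; ey=np.array([np.sin(a),np.cos(a),0]); 
        X=p[:3]+r*(np.cos(t)[:,None]*ey+np.sin(t)[:,None]*np.array([0,0,1])); q=(X-o)@Rn
        return np.c_[m["cx"]+f*q[:,0]/q[:,2],m["cy"]+f*q[:,1]/q[:,2]]
    def fn(p):
        h=pr(p).astype(np.float32).reshape(-1,1,2); return [cv2.pointPolygonTest(h,(float(u),float(v)),True) for u,v in P]
    best=least_squares(fn,[-21,0.5,0,0.01],diff_step=2e-3,x_scale=[1,1,1,.02],loss="soft_l1")
    return best.x,np.std(best.fun)
E
sed -i 's/    C=cam("wrist",s)\n    m=cv2/    m=cv2/; /def rim(/,/return/s/^    C=cam("wrist",s)$//' h.py
python3 - <<'E'
from h import *
W=((0,0,175),(180,60,255))
for n in("w2","w3","w5"): print(n,rimfit(cv2.imread(f"pics/{n}.png"),*W,(318,274)))
for lo in(115,130,145):
  for n in("w8","w9"): print(n,lo,rimfit(cv2.imread(f"pics/{n}.png"),(8,70,lo),(30,255,255),(318,276)))
E
```

```text
w2 (array([-2.20262266e+01,  1.57668250e+00,  1.59135859e-19,  1.88410489e-02]), np.float64(0.22900861465817535))
w3 (array([-2.53834008e+01,  1.22885961e+00,  1.86621877e-17,  3.31130010e-01]), np.float64(3.036650981514733))
w5 (array([-2.15352244e+01,  1.19166217e+00,  9.57695765e-20,  2.16528628e-02]), np.float64(0.3179777350398012))
w8 115 (array([-1.89632030e+01, -1.92716069e+00,  3.47649784e-19,  2.82625543e-02]), np.float64(0.47038284975857764))
w9 115 (array([-1.95317526e+01, -1.07056392e+00,  2.04993942e-18,  1.67175454e-01]), np.float64(0.3588489275864261))
w8 130 (array([-1.85341285e+01, -2.33437251e+00, -5.26531361e-20,  2.00008468e-02]), np.float64(0.3864969348159491))
w9 130 (array([-1.88884977e+01, -1.63940878e+00, -1.57945442e-18,  1.69201018e-01]), np.float64(0.2202983861664993))
w8 145 (array([-1.68244814e+01, -3.45615707e+00,  7.70862624e-19,  2.52775314e-02]), np.float64(0.39486765100766374))
w9 145 (array([-17.99671208,  -2.3337983 ,   0.06459524,   0.17253111]), np.float64(0.41335396686773207))
```

```bash
python3 -m pendant '{"offset":[[-0.005,0,0],[0,0.006,0.0015],[0,0,0],[0,0,0],[0,0,0]],"twist":[[0,0,0],[0,0,0],[0,0,0.15],[0,0,0],[0,0,0]],"grip":[1,1,1,1,1]}'
python3 - <<'E'
from h import *
im=eyes.read_camera("wrist");s=bot.sense(); print(s["position"],s["ft_force"],toolR(s).round(3))
cv2.imwrite("pics/w10.png",im); C=cam("wrist",s); B=np.array([.3,1.8])
x,n,sd=arc(im,C,"green",(588,313),45,0,10,lambda u,v:v<210,90); print("base",x+B,n,sd)
p,sd=rimfit(im,(8,70,130),(30,255,255),(318,276)); print(p,sd, s["position"]+toolR(s)@p[:3]); 
up=toolR(s)@np.array([-np.cos(p[3]-.02),np.sin(p[3]-.02),0]); print("ring axis",up)
E
```

```text
clock: 20.8
position: [592.8, 314.8, 68.7]
tcp_rot: [0.536, 0.536, 0.462, -0.46]
ft_force: [0.6, 0.3, -3.2]
finger_gap: 51.7
[593.5362404  314.46893434  68.9731549 ] [ 0.25600807  0.37876141 -2.5309115 ] [[ 0.149  0.989  0.001]
 [ 0.002  0.001 -1.   ]
 [-0.989  0.149 -0.002]]
base [587.54475695 313.33272035] 15 0.09628958778026994
[-1.87479918e+01 -1.75543527e+00 -2.39721242e-17  1.72316694e-01] 0.2386156266830023 [588.99884957 314.42650094  87.24824812]
ring axis [ 0.0023164  -0.00203412  0.99999525]
```

```bash
python3 -m pendant '{"offset":[[0,-0.0009,0.0005],[0.004,-0.0006,0],[0.004,-0.0006,0],[0.002,-0.0003,0],[0,0,0]],"twist":[[0,0,0],[0,0,0],[0,0,0],[0,0,0],[0,0,0]],"grip":[1,1,1,1,1]}'
python3 -m pendant '{"offset":[[0.001,-0.00015,0],[0,0,0],[0.001,-0.00015,0],[0,0,0],[0,0,0]],"twist":[[0,0,0],[0,0,0],[0,0,0],[0,0,0],[0,0,0]],"grip":[1,1,1,1,1]}'
```

```text
clock: 21.48
position: [591.5, 313.5, 57.4]
tcp_rot: [0.536, 0.536, 0.462, -0.461]
ft_force: [0.1, 0.5, -2.2]
finger_gap: 51.4
clock: 22.1
position: [591.7, 313.5, 55.7]
tcp_rot: [0.536, 0.536, 0.462, -0.461]
ft_force: [-0.1, 0.0, -2.7]
finger_gap: 51.6
```

```bash
python3 -m pendant '{"offset":[[0.001,-0.00015,0],[0,0,0],[0,0,0],[0,0,0],[0,0,0]],"twist":[[0,0,0],[0,0,0],[0,0,0],[0,0,0],[0,0,0]],"grip":[1,1,1,1,1]}'
python3 -m pendant '{"offset":[[0.001,-0.00015,0],[0,0,0],[0,0,0],[0,0,0],[0,0,0]],"twist":[[0,0,0],[0,0,0],[0,0,0],[0,0,0],[0,0,0]],"grip":[1,1,1,1,1]}'
```

```text
clock: 22.72
position: [591.7, 313.5, 54.7]
tcp_rot: [0.536, 0.536, 0.462, -0.461]
ft_force: [-0.3, 0.2, -1.9]
finger_gap: 51.5
clock: 23.35
position: [591.7, 313.5, 53.7]
tcp_rot: [0.536, 0.536, 0.462, -0.46]
ft_force: [-0.2, -0.7, -2.3]
finger_gap: 51.3
```

```bash
python3 -m pendant '{"offset":[[0.001,-0.00015,0],[0,0,0],[0,0,0],[0,0,0],[0,0,0]],"twist":[[0,0,0],[0,0,0],[0,0,0],[0,0,0],[0,0,0]],"grip":[1,1,1,1,1]}'
python3 -m pendant '{"offset":[[0.001,-0.00015,0],[0,0,0],[0,0,0],[0,0,0],[0,0,0]],"twist":[[0,0,0],[0,0,0],[0,0,0],[0,0,0],[0,0,0]],"grip":[1,1,1,1,1]}'
```

```text
clock: 23.98
position: [591.7, 313.5, 53.5]
tcp_rot: [0.536, 0.536, 0.462, -0.46]
ft_force: [-4.4, -1.7, 6.3]
finger_gap: 51.4
clock: 24.6
position: [591.8, 313.6, 53.5]
tcp_rot: [0.536, 0.537, 0.462, -0.46]
ft_force: [-9.6, -2.4, 14.7]
finger_gap: 52.0
```

Firm contact at 53.5 mm, as predicted for seated. Release and check.

```bash
python3 -m pendant '{"offset":[[0,0,0],[0,0,0],[0,0,0],[0,0,0],[0,0,0]],"twist":[[0,0,0],[0,0,0],[0,0,0],[0,0,0],[0,0,0]],"grip":[-1,-1,-1,-1,-1]}'
python3 -m pendant '{"offset":[[-0.04,0,0],[-0.04,0,0],[-0.03,0,0],[0,-0.026,0],[0,-0.026,0]],"twist":[[0,0,0],[0,0,0],[0,0,0],[0,0,-0.15],[0,0,0]],"grip":[-1,-1,-1,-1,-1]}'
python3 - <<'E'
from h import *
im=eyes.read_camera("wrist");im=eyes.read_camera("wrist");s=bot.sense(); print(s["position"],s["ft_force"],need(s,(0,0,0))[1])
cv2.imwrite("pics/w11.png",im[40:260,200:440]); C=cam("wrist",s); B=np.array([.3,1.8])
x,n,sd=arc(im,C,"green",(588,313),45,0,10,lambda u,v:1,90); print("base",x+B,n,sd)
for lo in(115,130,145):
    g=proj(C,[[588,312,74]])[0].astype(int)
    e,c=rim(im,s,(8,70,lo),(30,255,255),(int(g[0]),int(g[1])),win=50); p,q=solve_rim(e,s); print(lo,"ring",p[:2]+B,p[2],e,q[1])
cv2.imwrite("pics/scene2.png",cv2.resize(eyes.read_camera("scene")[150:270,340:500],None,fx=4,fy=4,interpolation=cv2.INTER_CUBIC))
E
```

```text
clock: 25.22
position: [591.7, 313.5, 51.6]
tcp_rot: [0.536, 0.536, 0.462, -0.461]
ft_force: [1.0, -0.8, -0.1]
finger_gap: 85.7
clock: 25.85
position: [525.2, 311.0, 156.8]
tcp_rot: [-0.499, -0.501, -0.499, 0.501]
ft_force: [0.0, -1.0, 0.5]
finger_gap: 85.3
[522.28597899 313.27993253 156.23134979] [ 0.68270425  1.07042797 -1.04821485] [-3.14075512e+00 -2.12208585e-03 -2.74158310e-03]
base [587.90697586 314.88096263] 44 0.4361267006918438
115 ring [588.03813224 314.69778884] 68.4822612593188 ((315.40301513671875, 127.25672912597656), (67.40430450439453, 69.69449615478516), 177.02603149414062) (67.53939819335938, 69.69449615478516)
130 ring [588.06910257 314.67606229] 68.03067706960131 ((315.4337158203125, 127.1805191040039), (67.33341217041016, 69.57063293457031), 173.91403198242188) (67.41362762451172, 69.57063293457031)
145 ring [588.09320201 314.7153756 ] 67.71381447871387 ((315.3871154785156, 127.12409973144531), (67.21424865722656, 69.48460388183594), 176.3106231689453) (67.3257064819336, 69.48460388183594)
```

View pics/scene2.png

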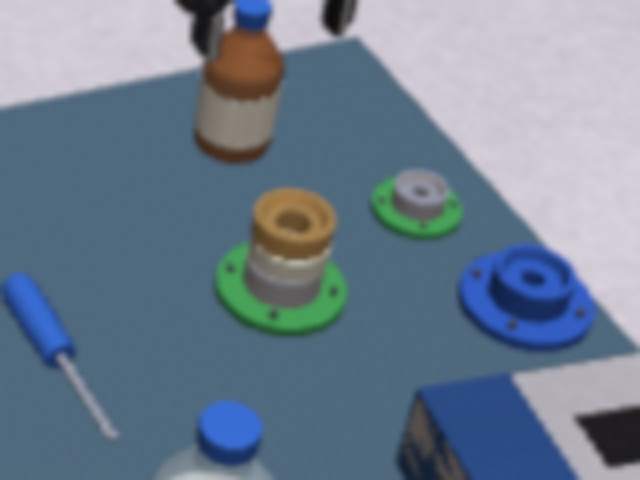

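Viewing the scene: the brass sits level and concentric on the ceramic in the green base, at about (295,215) in the crop. Next, the cover.

```bash
python3 -m pendant '{"offset":[[-0.005,-0.009,0.046],[-0.005,-0.009,0.046],[-0.005,-0.009,0.046],[-0.005,-0.009,0.046],[-0.004,-0.009,0.046]],"twist":[[0,0,0],[0,0,0],[0,0,0],[0,0,0],[0,0,0]],"grip":[-1,-1,-1,-1,-1]}'
python3 -m pendant '{"offset":[[0,-0.009,0.046],[0,-0.009,0.046],[0,-0.009,0.046],[0,-0.009,0.046],[0,-0.009,0.048]],"twist":[[0.001,0,0],[0,0,0],[0,0,0],[0,0,0],[0,0,0]],"grip":[-1,-1,-1,-1,-1]}'
python3 -m pendant '{"offset":[[0,0,0],[0,0,0],[0,0,0],[0,0,0],[0,0,0]],"twist":[[0,0,0],[0,0,0],[0,0,0],[0,0,0],[0,0,0]],"grip":[-1,-1,-1,-1,-1]}'
python3 - <<'E'
from h import *
im=eyes.read_camera("wrist");s=bot.sense(); print(s["position"],toolR(s)[:,0],need(s,(0,0,0))[1])
cv2.imwrite("pics/w12.png",im); C=cam("wrist",s); B=np.array([.3,1.8]); print(proj(C,[[434,-149,27]]))
g=cv2.cvtColor(im,cv2.COLOR_BGR2HSV)[:,:,2]; q=proj(C,[[434,-149,27]])[0].astype(int); print(g[q[1]-40:q[1]+41:8,q[0]-40:q[0]+41:8])
for v in(45,55,65):
    HUE["black"]=((0,0,0),(180,255,v)); print(v,fit(im,C,"black",(434,-149),27,7,27,45)[:2])
E
```

```text
clock: 26.62
position: [478.9, 81.7, 180.6]
tcp_rot: [0.5, 0.501, 0.5, -0.499]
ft_force: [1.2, -0.3, 1.6]
finger_gap: 85.3
clock: 27.25
position: [433.8, -150.1, 180.3]
tcp_rot: [0.5, 0.501, 0.5, -0.499]
ft_force: [2.0, 0.8, -0.2]
finger_gap: 85.6
clock: 27.88
position: [433.9, -148.1, 179.8]
tcp_rot: [0.5, 0.5, 0.501, -0.499]
ft_force: [0.1, 0.6, -0.0]
finger_gap: 85.3
[ 433.84855296 -148.26037698  179.82310975] [ 1.91878063e-04  1.49204072e-03 -9.99998868e-01] [-3.14067735e+00  3.02384960e-04 -2.34287280e-03]
[[316.14723755 185.94495108]]
[[122 122 125 123 120 123 124 123 123 124 123]
 [126 126 126 122 126 123 124 121 124 122 121]
 [122 123 124 120 119  59  74 120 121 118 122]
 [125 125 121  92  55  52  53  48 122 120 122]
 [124 122 122  51  50  55  50  50  52 121 122]
 [121 124 120  56  57 119  79  48  44 121 121]
 [121 122 121  54  50  38  48  51  47 123 121]
 [119 117 123  84  50  53  49  49 118 118 120]
 [123 121 120 124 116  64  76 121 120 121 120]
 [119 120 124 120 121 121 120 120 119 120 119]
 [118 123 120 122 119 119 120 121 117 121 120]]
45 (array([ 425.588268  , -153.52241591]), 'area obs/model 82/1940')
55 (array([ 431.49405336, -153.14469199]), 'area obs/model 1678/1960')
65 (array([ 431.40527165, -153.11779517]), 'area obs/model 1758/1959')
```

View pics/w12.png

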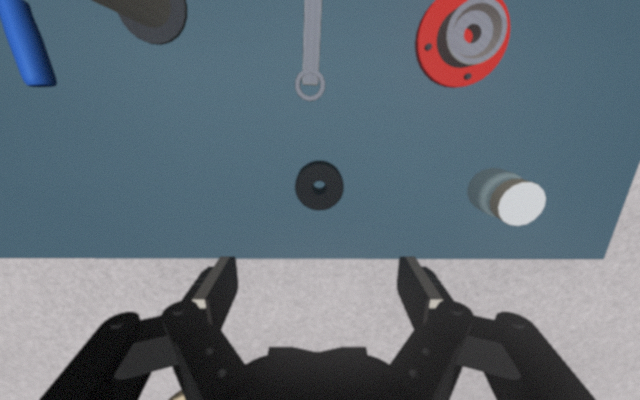

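The cover with its bore is at (319,186), from the fit at (431.7, -151.3). Grasping it.

```bash
python3 -m pendant '{"offset":[[0.049,-0.0021,0.003],[0.05,0,0],[0.05,0,0],[0.03,0,0],[0,0,0]],"twist":[[0,0,0],[0,0,0],[0,0,0],[0,0,0],[0,0,0]],"grip":[-1,-1,-1,-1,-1]}'
python3 -m pendant '{"offset":[[0,0,0],[0,0,0],[0,0,0],[0,0,0],[0,0,0]],"twist":[[0,0,0],[0,0,0],[0,0,0],[0,0,0],[0,0,0]],"grip":[-1,1,1,1,1]}'
python3 -m pendant '{"offset":[[0,0,0],[0,0,0],[0,0,0],[-0.04,0,0],[-0.04,0,0]],"twist":[[0,0,0],[0,0,0],[0,0,0],[0,0,0],[0,0,0]],"grip":[1,1,1,1,1]}'
python3 -m pendant '{"offset":[[-0.04,0.007,-0.021],[-0.03,0.015,-0.045],[0,0.015,-0.045],[0,0.015,-0.045],[0,0.015,-0.045]],"twist":[[0,0,0],[0,0,0],[0,0,0],[0,0,0],[0,0,0]],"grip":[1,1,1,1,1]}'
python3 -m pendant '{"offset":[[0,0.015,-0.045],[0,0.015,-0.045],[0,0.015,-0.045],[0,0.015,-0.045],[0,0.015,-0.045]],"twist":[[0,0,0],[0,0,0],[0,0,0],[0,0,0],[0,0,0]],"grip":[1,1,1,1,1]}'
python3 -m pendant '{"offset":[[0,0.013,-0.039],[0,0,0],[0,0,0],[0,0,0],[0,0,0]],"twist":[[0,0,0],[0,0,0],[0,0,0],[0,0,0],[0,0,0]],"grip":[1,1,1,1,1]}'
python3 - <<'E'
from h import *
im=eyes.read_camera("wrist");s=bot.sense(); print(s["position"],s["ft_force"],need(s,(0,0,0))[1],s["joints"])
cv2.imwrite("pics/w13.png",im); C=cam("wrist",s); B=np.array([.3,1.8])
for v in(65,75): print(rimfit(im,(0,0,0),(180,255,v),(318,274),win=52))
E
```

```text
clock: 28.55
position: [429.9, -151.4, -0.7]
tcp_rot: [0.498, 0.499, 0.501, -0.501]
ft_force: [0.2, -0.1, 0.3]
finger_gap: 85.7
clock: 29.18
position: [432.6, -151.3, 2.1]
tcp_rot: [0.5, 0.501, 0.5, -0.499]
ft_force: [-3.5, 3.4, 13.4]
finger_gap: 51.7
clock: 29.8
position: [431.3, -151.7, 82.0]
tcp_rot: [0.499, 0.5, 0.5, -0.5]
ft_force: [0.6, 1.0, 0.2]
finger_gap: 51.5
clock: 30.42
position: [499.0, 51.3, 151.7]
tcp_rot: [0.5, 0.501, 0.501, -0.499]
ft_force: [0.5, -0.7, -0.9]
finger_gap: 51.8
clock: 31.05
position: [573.9, 276.1, 151.9]
tcp_rot: [0.5, 0.5, 0.5, -0.499]
ft_force: [1.3, -0.2, -0.8]
finger_gap: 51.7
clock: 31.68
position: [586.7, 312.4, 152.0]
tcp_rot: [0.499, 0.501, 0.5, -0.5]
ft_force: [-0.4, 0.5, -0.4]
finger_gap: 51.8
[586.69590552 312.60239228 151.90188474] [-0.2602084   0.14206611 -1.48167925] [ 3.14032896e+00 -4.89775395e-04  3.03229791e-03] [-1.14593006  0.69733707  0.99279566  1.3937991  -0.58448594  1.35822607
 -1.71409922]
(array([-18.80852424,   0.64814917,   0.40017593,   0.22236478]), np.float64(0.44095273007535185))
(array([-1.88324309e+01,  6.48396457e-01, -1.06024763e-17,  2.35655529e-01]), np.float64(0.6412965879691289))
```

View pics/w13.png

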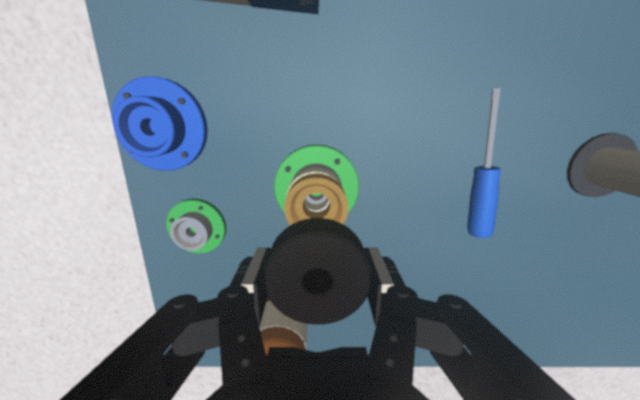

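The cover is held, with its bore at about (318,280) and the brass ring seen at (317,205). I fit the lower rim arc and the bore for the in-grip offset.

```bash
cat >> h.py <<'E'
def lowarc(im,hsvlo,hsvhi,cen=(318,275),win=58,vmin=283,pitch=.02,r=27,fixh=None):
    m=eyes.camera_model("wrist"); f=200/np.tan(np.radians(m["fovy"]/2))
    Rn=np.array([[0,-.3199,.94745],[0,-.94745,-.3199],[1,0,0]]); o=np.array([-143.4,82.0,0])
    e,c=rim(im,None,hsvlo,hsvhi,cen,win=win); P=cv2.convexHull(c)[:,0,:].astype(float); P=P[(P[:,1]>vmin)&(abs(P[:,0]-cen[0])<46)]
    t=np.linspace(0,2*np.pi,120,endpoint=False)
    def fn(p):
        h=fixh if fixh else p[2]
        X=np.array([h,p[0],p[1]])+r*(np.cos(t)[:,None]*np.array([np.sin(pitch),np.cos(pitch),0])+np.sin(t)[:,None]*np.array([0,0,1])); q=(X-o)@Rn
        H=np.c_[m["cx"]+f*q[:,0]/q[:,2],m["cy"]+f*q[:,1]/q[:,2]].astype(np.float32).reshape(-1,1,2)
        return [cv2.pointPolygonTest(H,(float(u),float(v)),True) for u,v in P]
    b=least_squares(fn,[0,0,-20] if not fixh else [0,0],diff_step=2e-3,x_scale=1,loss="soft_l1"); return b.x.round(2),len(P),np.std(b.fun).round(2)
E
python3 - <<'E'
from h import *
for n,lo,hi in(("w5",(0,0,175),(180,60,255)),("w8",(8,70,130),(30,255,255)),("w13",(0,0,0),(180,255,75)),("w13",(0,0,0),(180,255,85))):
    im=cv2.imread(f"pics/{n}.png"); print(n,[lowarc(im,lo,hi,fixh=h) for h in(-18.5,-21.5)],lowarc(im,lo,hi))
g=cv2.GaussianBlur(cv2.cvtColor(im,cv2.COLOR_BGR2GRAY),(5,5),0); 
print(g[225:335:4,318]); print(g[280,290:346:3])
m=(g[262:298,300:336]<np.percentile(g[240:320,280:355],8)); ys,xs=np.nonzero(m); print(xs.mean()+300,ys.mean()+262,xs.ptp() if hasattr(xs,'ptp') else np.ptp(xs),np.ptp(ys))
E
```

```text
w5 [(array([0., 0.]), 15, np.float64(0.09)), (array([0., 0.]), 15, np.float64(0.32))] (array([  0.  ,   0.  , -20.35]), 15, np.float64(0.18))
w8 [(array([0., 0.]), 16, np.float64(0.41)), (array([0., 0.]), 16, np.float64(0.27))] (array([  0.  ,  -0.16, -21.02]), 16, np.float64(0.23))
w13 [(array([0., 0.]), 11, np.float64(0.36)), (array([0., 0.]), 11, np.float64(0.25))] (array([  0.  ,  -0.16, -22.58]), 11, np.float64(0.19))
w13 [(array([0., 0.]), 9, np.float64(0.36)), (array([0., 0.]), 9, np.float64(0.28))] (array([  0.  ,   0.  , -22.85]), 9, np.float64(0.27))
[ 37  37  44  48  48  48  46  46  45  44  43  30  24  24  26  24  23  29
  40  41  40  42  41  41  42  96 113 112]
[43 41 41 39 31 23 22 24 24 25 26 25 25 23 30 39 42 42 43]
316.8656036446469 281.53302961275625 27 21
```

```bash
python3 - <<'E'
s=open('h.py').read()
s=s.replace("        h=fixh if fixh else p[2]","        p=np.array(p)-100; h=fixh if fixh else p[2]").replace("[0,0,-20] if not fixh else [0,0],diff_step=2e-3","[100,100,80] if not fixh else [100.,100],diff_step=1e-3").replace("b.x.round(2),len(P)","(b.x-100).round(2),len(P)")
open('h.py','w').write(s)
E
python3 - <<'E'
from h import *
for n,lo,hi in(("w5",(0,0,175),(180,60,255)),("w8",(8,70,130),(30,255,255)),("w13",(0,0,0),(180,255,75)),("w13",(0,0,0),(180,255,85))):
    im=cv2.imread(f"pics/{n}.png"); print(n,[lowarc(im,lo,hi,fixh=h) for h in(-18.5,-21.5)],lowarc(im,lo,hi))
Rn=np.array([[0,-.3199,.94745],[0,-.94745,-.3199],[1,0,0]]); o=np.array([-143.4,82.0,0]); C=cam("wrist",bot.sense())
for v in(279.5,280.5,281.5):
  d=Rn@np.array([0,(v-C[2])/C[0],1]); print(v,[ (o+d*((h-o[0])/d[0]))[1].round(2) for h in(-18.5,-20,-21.5)])
E
```

```text
w5 [(array([-1.74,  0.06]), 15, np.float64(0.31)), (array([1.09, 0.01]), 15, np.float64(0.11))] (array([ 2.090e+00, -1.000e-02, -2.256e+01]), 15, np.float64(0.07))
w8 [(array([-2.37, -0.18]), 16, np.float64(0.25)), (array([ 0.45, -0.16]), 16, np.float64(0.24))] (array([ -0.85,  -0.16, -20.12]), 16, np.float64(0.22))
w13 [(array([-3.84, -0.18]), 11, np.float64(0.24)), (array([-1.02, -0.17]), 11, np.float64(0.19))] (array([ -0.45,  -0.16, -22.1 ]), 11, np.float64(0.19))
w13 [(array([-4.12, -0.26]), 9, np.float64(0.24)), (array([-1.29, -0.28]), 9, np.float64(0.16))] (array([  0.98,  -0.3 , -23.91]), 9, np.float64(0.14))
279.5 [np.float64(-2.71), np.float64(-1.69), np.float64(-0.67)]
280.5 [np.float64(-3.31), np.float64(-2.29), np.float64(-1.26)]
281.5 [np.float64(-3.92), np.float64(-2.89), np.float64(-1.86)]
```

```bash
python3 -m pendant '{"offset":[[0.02,0.0025,-0.0016],[0.03,0,0],[0.016,0,0],[0.006,0,0],[0,0,0]],"twist":[[0,0,0],[0,0,0],[0,0,0],[0,0,0],[0,0,0]],"grip":[1,1,1,1,1]}'
python3 -m pendant '{"offset":[[0,0,0],[0.001,0,0],[0.001,0,0],[0,0,0],[0,0,0]],"twist":[[0,0,0],[0,0,0],[0,0,0],[0,0,0],[0,0,0]],"grip":[1,1,1,1,1]}'
python3 - <<'E'
from h import *
im=eyes.read_camera("wrist");s=bot.sense(); print(s["position"],s["ft_force"],need(s,(0,0,0))[1])
cv2.imwrite("pics/w14.png",im); C=cam("wrist",s); B=np.array([.3,1.8])
x,n,sd=arc(im,C,"green",(588,313),45,0,10,lambda u,v:v<215,90); print("base",x+B,n,sd)
for v in(75,85): print([lowarc(im,(0,0,0),(180,255,v),fixh=h) for h in(-20,-21.5,-23)])
g=cv2.GaussianBlur(cv2.cvtColor(im,cv2.COLOR_BGR2GRAY),(5,5),0); print(g[215:335:4,318])
E
```

```text
clock: 32.35
position: [589.3, 314.9, 79.5]
tcp_rot: [0.5, 0.5, 0.5, -0.5]
ft_force: [-0.0, -0.5, -0.9]
finger_gap: 51.7
clock: 32.98
position: [589.2, 315.0, 77.6]
tcp_rot: [0.5, 0.5, 0.5, -0.5]
ft_force: [0.2, 0.3, -0.8]
finger_gap: 51.9
[589.20212823 314.99029138  77.5719853 ] [ 0.31197278  0.07204529 -0.38493957] [ 3.14150380e+00 -4.02454770e-04  2.30769503e-03]
base [586.47732635 313.68007726] 24 0.22076026899477644
[(array([-2.19, -0.04]), 12, np.float64(0.16)), (array([-0.78, -0.02]), 12, np.float64(0.11)), (array([0.62, 0.01]), 12, np.float64(0.08))]
[(array([-2.45, -0.02]), 11, np.float64(0.17)), (array([-1.04, -0.02]), 11, np.float64(0.12)), (array([ 0.38, -0.01]), 11, np.float64(0.08))]
[143  60  40  41  44  49  52  51  50  49  49  47  48  42  28  27  28  26
  27  26  37  44  45  43  44  45  46  64 118 118]
```

```bash
python3 -m pendant '{"offset":[[0,-0.0005,0.0008],[0.001,0,0],[0.001,0,0],[0,0,0],[0,0,0]],"twist":[[0,0,0],[0,0,0],[0,0,0],[0,0,0],[0,0,0]],"grip":[1,1,1,1,1]}'
python3 -m pendant '{"offset":[[0.001,0,0],[0,0,0],[0,0,0],[0,0,0],[0,0,0]],"twist":[[0,0,0],[0,0,0],[0,0,0],[0,0,0],[0,0,0]],"grip":[1,1,1,1,1]}'
python3 -m pendant '{"offset":[[0.001,0,0],[0,0,0],[0,0,0],[0,0,0],[0,0,0]],"twist":[[0,0,0],[0,0,0],[0,0,0],[0,0,0],[0,0,0]],"grip":[1,1,1,1,1]}'
```

```text
clock: 33.65
position: [588.7, 314.2, 75.5]
tcp_rot: [0.5, 0.5, 0.5, -0.5]
ft_force: [0.7, -0.4, -0.8]
finger_gap: 51.8
clock: 34.28
position: [588.7, 314.2, 74.6]
tcp_rot: [0.5, 0.5, 0.5, -0.5]
ft_force: [-0.1, 0.6, -0.9]
finger_gap: 52.3
clock: 34.9
position: [588.7, 314.2, 73.6]
tcp_rot: [0.5, 0.5, 0.5, -0.5]
ft_force: [0.2, 0.5, -0.8]
finger_gap: 52.3
```

```bash
python3 -m pendant '{"offset":[[0.001,0,0],[0,0,0],[0,0,0],[0,0,0],[0,0,0]],"twist":[[0,0,0],[0,0,0],[0,0,0],[0,0,0],[0,0,0]],"grip":[1,1,1,1,1]}'
python3 -m pendant '{"offset":[[0.001,0,0],[0,0,0],[0,0,0],[0,0,0],[0,0,0]],"twist":[[0,0,0],[0,0,0],[0,0,0],[0,0,0],[0,0,0]],"grip":[1,1,1,1,1]}'
```

```text
clock: 35.52
position: [588.7, 314.2, 72.5]
tcp_rot: [0.5, 0.5, 0.5, -0.5]
ft_force: [0.4, 0.1, -0.9]
finger_gap: 51.6
clock: 36.15
position: [588.7, 314.2, 71.5]
tcp_rot: [0.5, 0.5, 0.5, -0.5]
ft_force: [-0.2, 0.4, -1.1]
finger_gap: 52.0
```

```bash
python3 -m pendant '{"offset":[[0.001,0,0],[0,0,0],[0,0,0],[0,0,0],[0,0,0]],"twist":[[0,0,0],[0,0,0],[0,0,0],[0,0,0],[0,0,0]],"grip":[1,1,1,1,1]}'
python3 -m pendant '{"offset":[[0.001,0,0],[0,0,0],[0,0,0],[0,0,0],[0,0,0]],"twist":[[0,0,0],[0,0,0],[0,0,0],[0,0,0],[0,0,0]],"grip":[1,1,1,1,1]}'
```

```text
clock: 36.78
position: [588.9, 314.2, 70.8]
tcp_rot: [0.5, 0.501, 0.5, -0.5]
ft_force: [-0.6, -0.5, 3.1]
finger_gap: 52.0
clock: 37.4
position: [589.0, 314.2, 70.4]
tcp_rot: [0.5, 0.501, 0.5, -0.499]
ft_force: [-3.1, -1.3, 8.7]
finger_gap: 51.8
```

Contact at 71 mm matches ceramic contact + 40 mm, so the cover is home. Release, check numerically, and go look at the probe.

```bash
python3 -m pendant '{"offset":[[0,0,0],[0,0,0],[0,0,0],[0,0,0],[0,0,0]],"twist":[[0,0,0],[0,0,0],[0,0,0],[0,0,0],[0,0,0]],"grip":[-1,-1,-1,-1,-1]}'
python3 -m pendant '{"offset":[[-0.05,0,0],[-0.05,0,0],[-0.03,-0.033,0],[0,-0.033,0],[0,0,0]],"twist":[[0,0,0],[0,0,0],[0,0,0],[0,0,0],[0,0,0]],"grip":[-1,-1,-1,-1,-1]}'
python3 - <<'E'
from h import *
im=eyes.read_camera("wrist");im=eyes.read_camera("wrist");s=bot.sense(); print(s["position"],s["ft_force"],need(s,(0,0,0))[1])
cv2.imwrite("pics/w15.png",im); C=cam("wrist",s); B=np.array([.3,1.8]); cv2.imwrite("pics/scene3.png",eyes.read_camera("scene"))
x,n,sd=arc(im,C,"green",(588,313),45,0,10,lambda u,v:1,90); print("base",x+B,n,sd)
g=proj(C,[[588,312,94]])[0].astype(int)
for v in(65,75,85):
    e,c=rim(im,s,(0,0,0),(180,255,v),(int(g[0]),int(g[1])),win=60); p,q=solve_rim(e,s); print("cover",p[:2]+B,p[2],e,q[1])
gr=cv2.GaussianBlur(cv2.cvtColor(im,cv2.COLOR_BGR2GRAY),(3,3),0); u,v=int(e[0][0]),int(e[0][1]); print(gr[v-20:v+21:2,u]); print(gr[v,u-20:u+21:2])
w=gr[v-16:v+17,u-16:u+17]; ys,xs=np.nonzero(w<36); print("bore px",xs.mean()+u-16,ys.mean()+v-16,len(xs))
E
```

```text
clock: 38.02
position: [588.7, 314.2, 69.4]
tcp_rot: [0.5, 0.5, 0.5, -0.5]
ft_force: [1.2, 0.4, 0.2]
finger_gap: 85.4
clock: 38.65
position: [520.8, 315.1, 199.9]
tcp_rot: [0.499, 0.5, 0.502, -0.499]
ft_force: [0.3, 0.3, -0.5]
finger_gap: 85.2
[522.5607323  314.39349385 199.64272815] [-0.35281567 -0.52434175 -0.67144614] [-3.14100600e+00  4.43924145e-04 -3.19167314e-03]
base [589.01716129 313.0219126 ] 40 0.15299866833247244
cover [589.17897031 313.2178106 ] 79.84716823871244 ((318.5080871582031, 124.20819091796875), (59.280792236328125, 61.621395111083984), 177.40078735351562) (59.500675201416016, 61.621395111083984)
cover [589.4075061 313.349787 ] 83.04814955202637 ((318.3749694824219, 124.13341522216797), (60.20571517944336, 62.38822937011719), 170.6232147216797) (60.237388610839844, 62.38822937011719)
cover [589.52601554 313.26501481] 84.62181871324722 ((318.47637939453125, 124.08875274658203), (60.68029022216797, 62.77355194091797), 174.1178741455078) (60.60660934448242, 62.77355194091797)
[ 60  59  57  57  58  58  90 136 143 142 142 143 133 119  86  47  52  55
  55  56  56]
[ 54  56  57  57  57  54  74 122 140 142 142 143 141 133  94  54  56  58
  57  57  56]
bore px nan nan 0<stdin>:9: RuntimeWarning: Mean of empty slice.
  ret = ret.dtype.type(ret / rcount)
```

```bash
python3 -m pendant '{"offset":[[-0.01,0.005,0.043],[-0.01,0.005,0.043],[0,0.005,0.043],[0,0.006,0.043],[0,0.006,0.043]],"twist":[[0,0,0],[0,0,0],[0,0,0],[0,0,0],[0,0,0]],"grip":[-1,-1,-1,-1,-1]}'
python3 -m pendant '{"offset":[[0,0,0.043],[0,0,0.042],[0,0,0],[0,0,0],[0,0,0]],"twist":[[0,0,0],[0,0,0],[0,0,0],[0,0,0],[0,0,0]],"grip":[-1,-1,-1,-1,-1]}'
python3 - <<'E'
from h import *
im=eyes.read_camera("wrist");im=eyes.read_camera("wrist");s=bot.sense(); print(s["position"],s["joints"],need(s,(0,0,0))[1])
cv2.imwrite("pics/w16.png",im); C=cam("wrist",s); B=np.array([.3,1.8]); print(proj(C,[[612,13,132]]))
r=fit(im,C,"orange",(612,13),13,88,132,45); print(r, r[0]+B)
a=arc(im,C,"orange",(612,13),13,88,132,lambda u,v:1,45); print(a[0]+B,a[1:])
q=r[2].astype(int); h=cv2.cvtColor(im,cv2.COLOR_BGR2HSV); print(h[q[1]-30:q[1]+31:5,q[0]].tolist()); print(h[q[1],q[0]-30:q[0]+31:5].tolist())
E
```

```text
clock: 39.42
position: [550.4, 96.8, 219.2]
tcp_rot: [0.5, 0.501, 0.5, -0.5]
ft_force: [-0.1, -0.0, -0.1]
finger_gap: 85.3
clock: 40.05
position: [549.9, 15.2, 218.8]
tcp_rot: [0.5, 0.5, 0.501, -0.499]
ft_force: [-0.2, 0.7, 0.3]
finger_gap: 85.7
[549.76514493  15.13054176 218.88732612] [-0.97294888  0.39894067  1.16365895  1.63531953 -0.37475012  1.35662008
 -1.32537688] [-3.13983235e+00 -1.84400513e-04 -1.70937181e-03]
[[317.58323755 132.95809487]]
(array([609.19096307,  11.1212631 ]), 'area obs/model 688/875', array([319.8453159 , 135.55095618])) [609.49096307  12.9212631 ]
[611.05566004  14.75819466] (23, np.float64(0.9332104825387657))
[[109, 24, 84], [102, 15, 167], [101, 16, 179], [10, 168, 190], [16, 148, 213], [9, 22, 160], [114, 23, 165], [109, 25, 163], [15, 152, 215], [11, 150, 195], [102, 73, 144], [101, 72, 142], [102, 70, 143]]
[[101, 71, 143], [102, 44, 99], [94, 11, 158], [9, 122, 198], [16, 148, 215], [140, 5, 153], [114, 23, 165], [156, 8, 155], [16, 149, 216], [9, 113, 194], [83, 7, 141], [102, 55, 120], [101, 69, 145]]
```

Run:
```python
from h import *
im=cv2.imread("pics/w16.png");s=bot.sense(); C=cam("wrist",s); B=np.array([.3,1.8])
for lo in((2,70,80),(2,95,80)):
    HUE["orange"]=(lo,(24,255,255)); r=fit(im,C,"orange",(610,12),13,88,132,45); print(r, r[0]+B)
    a=arc(im,C,"orange",(610,12),13,88,132,lambda u,v:1,45); print(a[0]+B,a[1:])
print(proj(C,[[609.2,11.1,132],[609.2,11.1,88]]))
```

```text
(array([608.88732941,  11.04458994]), 'area obs/model 790/876', array([319.93476884, 135.90943635])) [609.18732941  12.84458994]
[610.10468235  13.76487313] (19, np.float64(0.21897882979469888))
(array([608.93571393,  11.02944922]), 'area obs/model 764/875', array([319.95372189, 135.85221567])) [609.23571393  12.82944922]
[610.50021122  13.99922336] (21, np.float64(0.3957877290351379))
[[319.93739605 136.53366096]
 [319.49525118 131.97125977]]
```

```bash
python3 -m pendant '{"offset":[[0,0.03,0.001],[0,0.0297,0.001],[0,0,0],[0,0,0],[0,0,0]],"twist":[[0,0,0],[0,0,0],[0,0,0],[0,0,0],[0,0,0]],"grip":[-1,-1,-1,-1,-1]}'
python3 - <<'E'
from h import *
im=eyes.read_camera("wrist");s=bot.sense(); print(s["position"],need(s,(0,0,0))[1])
cv2.imwrite("pics/w17.png",im); C=cam("wrist",s); B=np.array([.3,1.8])
HUE["orange"]=((2,80,60),(24,255,255)); r=fit(im,C,"orange",(609,11),13,88,132,60); print(r, r[0]+B)
E
```

```text
clock: 40.78
position: [608.7, 12.2, 219.3]
tcp_rot: [0.5, 0.501, 0.5, -0.499]
ft_force: [0.6, 0.0, 0.1]
finger_gap: 85.2
[608.81048998  12.28931082 219.33786794] [-3.14149572e+00  4.51919106e-04 -3.35707057e-03]
(array([608.55620921,  11.31142427]), 'area obs/model 832/969', array([316.28182   , 200.31328924])) [608.85620921  13.11142427]
```

```bash
python3 -m pendant '{"offset":[[0.03,0.0003,-0.0007],[0.04,0,0],[0.04,0,0],[0.017,0,0],[0,0,0]],"twist":[[0,0,0],[0,0,0],[0,0,0],[0,0,0],[0,0,0]],"grip":[-1,-1,-1,-1,-1]}'
python3 -m pendant '{"offset":[[0,0,0],[0,0,0],[0,0,0],[0,0,0],[0,0,0]],"twist":[[0,0,0],[0,0,0],[0,0,0],[0,0,0],[0,0,0]],"grip":[-1,1,1,1,1]}'
python3 -m pendant '{"offset":[[0,0,0],[0,0,0],[0,0,0],[0,0,0],[-0.005,0,0]],"twist":[[0,0,0],[0,0,0],[0,0,0],[0,0,0],[0,0,0]],"grip":[1,1,1,1,1]}'
```

```text
clock: 41.45
position: [609.1, 13.1, 91.8]
tcp_rot: [0.499, 0.5, 0.501, -0.5]
ft_force: [-0.3, -1.0, -0.3]
finger_gap: 85.7
clock: 42.08
position: [609.8, 12.9, 92.5]
tcp_rot: [0.5, 0.501, 0.5, -0.499]
ft_force: [-0.6, 1.0, 3.5]
finger_gap: 24.5
clock: 42.7
position: [609.2, 12.9, 96.6]
tcp_rot: [0.499, 0.5, 0.501, -0.5]
ft_force: [0.2, -1.1, -1.8]
finger_gap: 24.4
```

```bash
python3 -m pendant '{"offset":[[-0.02,0,0],[-0.03,0,0],[-0.03,0,0],[-0.03,0,0],[0,0,0]],"twist":[[0,0,0],[0,0,0],[0,0,0],[0,0,0],[0,0,0]],"grip":[1,1,1,1,1]}'
python3 -m pendant '{"offset":[[0,0,0],[0,0,0],[0,0,0],[0,0,0],[0,0,0]],"twist":[[0,0,0],[0,0,0],[0,0,0],[0,0,0],[0,0,0]],"grip":[1,1,1,1,1]}'
python3 - <<'E'
from h import *
im=eyes.read_camera("wrist");s=bot.sense(); print(s["position"],s["ft_force"],need(s,(0,0,0))[1])
cv2.imwrite("pics/w18.png",im); C=cam("wrist",s); B=np.array([.3,1.8])
HUE["orange"]=((2,80,60),(24,255,255)); z=s["position"][2]
r=fit(im,C,"orange",s["position"][:2]-B,13,z+18,z+40,60); print("knob",r[0]+B-s["position"][:2],r[1:])
h=cv2.cvtColor(im,cv2.COLOR_BGR2HSV); print(h[225:330:5,317].tolist()); print(h[270,285:350:4].tolist())
sc=eyes.read_camera("scene"); cv2.imwrite("pics/scene4.png",sc); S=cam("scene"); print(proj(S,[[609,13,z+18],[609,13,z-84]]))
E
```

```text
clock: 43.32
position: [610.9, 11.9, 210.7]
tcp_rot: [0.501, 0.502, 0.499, -0.498]
ft_force: [0.4, -0.2, -2.4]
finger_gap: 24.7
clock: 43.95
position: [609.5, 12.6, 206.9]
tcp_rot: [0.5, 0.5, 0.5, -0.5]
ft_force: [-0.1, -0.2, -0.6]
finger_gap: 24.9
[609.58575699  12.60451036 206.99583431] [ 0.47549894  0.59681492 -1.48623611] [ 3.14133464e+00 -7.71490981e-05  2.00828382e-03]
knob [ 3.63417282 -0.46339928] ('area obs/model 3824/3531', array([317.97589469, 283.56667103]))
[[0, 0, 79], [15, 6, 86], [9, 143, 100], [8, 149, 101], [9, 151, 113], [8, 148, 98], [10, 154, 98], [8, 155, 97], [9, 159, 96], [8, 153, 100], [10, 178, 191], [11, 174, 220], [14, 170, 221], [14, 171, 221], [114, 22, 165], [114, 22, 166], [120, 17, 168], [130, 14, 162], [14, 177, 218], [13, 173, 220], [101, 73, 130]]
[[24, 16, 80], [176, 42, 43], [6, 135, 81], [8, 150, 102], [9, 163, 102], [9, 156, 100], [11, 167, 99], [9, 149, 101], [8, 153, 100], [9, 157, 104], [9, 146, 103], [9, 156, 98], [9, 152, 99], [8, 153, 95], [9, 145, 74], [0, 33, 46], [15, 19, 80]]
[[307.02748358 184.9406189 ]
 [308.04443662 217.86107134]]
```

Run:
```python
from h import *
s0=open('h.py').read()
im=cv2.imread("pics/w18.png")
for lo in(130,150,170):
    e,c=rim(im,None,(5,100,lo),(24,255,255),(317,299),win=40); print(e)
    print(lowarc(im,(5,100,lo),(24,255,255),cen=(317,299),win=40,vmin=280,r=13,fixh=-40.,pitch=.02),lowarc(im,(5,100,lo),(24,255,255),cen=(317,299),win=40,vmin=280,r=13,pitch=.02), lowarc(im,(5,100,lo),(24,255,255),cen=(317,299),win=40,vmin=280,r=13,fixh=-40.,pitch=.06))
```

```text
((316.9633483886719, 297.3424377441406), (48.325843811035156, 57.68161392211914), 90.46044158935547)
(array([ 2.69, -0.07]), 21, np.float64(0.45)) (array([ 6.000e-02, -3.000e-02, -3.698e+01]), 21, np.float64(0.19)) (array([ 3.08, -0.07]), 21, np.float64(0.68))
((316.93804931640625, 297.5392150878906), (48.12627029418945, 56.72287368774414), 90.59130096435547)
(array([ 2.74, -0.11]), 24, np.float64(0.67)) (array([-1.130e+00, -3.000e-02, -3.566e+01]), 24, np.float64(0.2)) (array([ 3.14, -0.1 ]), 24, np.float64(0.85))
((317.00091552734375, 297.678955078125), (47.648948669433594, 56.013999938964844), 91.13050842285156)
(array([ 2.77, -0.03]), 19, np.float64(0.82)) (array([ -2.09,   0.  , -34.49]), 19, np.float64(0.18)) (array([ 3.19, -0.01]), 19, np.float64(1.07))
```

```bash
python3 -m pendant '{"offset":[[0,-0.003,-0.03],[0,-0.003,-0.04],[0,-0.003,-0.043],[0,-0.003,-0.043],[0,-0.003,-0.043]],"twist":[[0,0,0],[0,0,0],[0,0,0],[0,0,0],[0,0,0]],"grip":[1,1,1,1,1]}'
python3 -m pendant '{"offset":[[0,-0.003,-0.043],[0,-0.003,-0.04],[0,-0.001,-0.019],[0,0,0],[0,0,0]],"twist":[[0,0,0],[0,0,0],[0,0,0],[0,0,0],[0,0,0]],"grip":[1,1,1,1,1]}'
python3 -m pendant '{"offset":[[0,0,0],[0,0,0],[0,0,0],[0,0,0],[0,0,0]],"twist":[[0,0,0],[0,0,0],[0,0,0],[0,0,0],[0,0,0]],"grip":[1,1,1,1,1]}'
python3 - <<'E'
from h import *
im=eyes.read_camera("wrist");s=bot.sense(); print(s["position"],s["ft_force"],need(s,(0,0,0))[1],toolR(s)[:,0])
cv2.imwrite("pics/w19.png",im); C=cam("wrist",s); B=np.array([.3,1.8])
x,n,sd=arc(im,C,"green",(588,312),45,0,10,lambda u,v:v<225,70); print("base",x+B,n,sd)
sc=eyes.read_camera("scene"); cv2.imwrite("pics/scene5.png",sc)
E
```

```text
clock: 44.68
position: [594.4, 213.2, 207.4]
tcp_rot: [0.5, 0.501, 0.5, -0.5]
ft_force: [0.8, 0.0, -0.4]
finger_gap: 25.0
clock: 45.3
position: [588.4, 311.0, 207.8]
tcp_rot: [0.499, 0.501, 0.499, -0.501]
ft_force: [0.1, -0.2, -1.2]
finger_gap: 24.9
clock: 45.92
position: [587.6, 313.7, 207.5]
tcp_rot: [0.5, 0.5, 0.5, -0.5]
ft_force: [-0.4, 0.8, -0.9]
finger_gap: 24.8
[587.62902408 313.72722666 207.51277989] [ 0.31809686  1.1287571  -1.267626  ] [ 3.14147537e+00 -2.51774882e-04  2.26687609e-03] [ 1.60374800e-04  1.44318192e-03 -9.99998946e-01]
base [586.53951324 313.53472232] 28 0.7293154478917596
```

```bash
python3 -m pendant '{"offset":[[0.01,0,0],[0.008,0,0],[0.004,0,0],[0,0,0],[0,0,0]],"twist":[[0,0,0],[0,0,0],[0,0,0],[0,0,0],[0,0,0]],"grip":[1,1,1,1,1]}'
python3 -m pendant '{"offset":[[0.004,0,0],[0.004,0,0],[0.002,0,0],[0.002,0,0],[0,0,0]],"twist":[[0,0,0],[0,0,0],[0,0,0],[0,0,0],[0,0,0]],"grip":[1,1,1,1,1]}'
python3 -m pendant '{"offset":[[0.002,0,0],[0.002,0,0],[0.002,0,0],[0,0,0],[0,0,0]],"twist":[[0,0,0],[0,0,0],[0,0,0],[0,0,0],[0,0,0]],"grip":[1,1,1,1,1]}'
```

```text
clock: 46.65
position: [587.8, 313.7, 185.7]
tcp_rot: [0.5, 0.501, 0.5, -0.5]
ft_force: [0.5, 0.1, -1.6]
finger_gap: 24.2
clock: 47.28
position: [587.6, 313.7, 173.4]
tcp_rot: [0.5, 0.5, 0.5, -0.5]
ft_force: [0.3, -0.2, -0.7]
finger_gap: 24.6
clock: 47.9
position: [587.7, 313.8, 167.6]
tcp_rot: [0.5, 0.5, 0.5, -0.5]
ft_force: [-0.1, -0.3, -1.6]
finger_gap: 24.6
```

The tip is about 10 mm inside the cover bore with no contact. Continuing down.

```bash
python3 -m pendant '{"offset":[[0.002,0,0],[0.002,0,0],[0.002,0,0],[0.002,0,0],[0,0,0]],"twist":[[0,0,0],[0,0,0],[0,0,0],[0,0,0],[0,0,0]],"grip":[1,1,1,1,1]}'
python3 -m pendant '{"offset":[[0.002,0,0],[0.002,0,0],[0.002,0,0],[0.002,0,0],[0,0,0]],"twist":[[0,0,0],[0,0,0],[0,0,0],[0,0,0],[0,0,0]],"grip":[1,1,1,1,1]}'
python3 -m pendant '{"offset":[[0.002,0,0],[0.002,0,0],[0.002,0,0],[0.002,0,0],[0,0,0]],"twist":[[0,0,0],[0,0,0],[0,0,0],[0,0,0],[0,0,0]],"grip":[1,1,1,1,1]}'
```

```text
clock: 48.52
position: [587.5, 313.8, 159.3]
tcp_rot: [0.5, 0.5, 0.5, -0.5]
ft_force: [0.1, 0.7, -0.8]
finger_gap: 24.8
clock: 49.15
position: [587.6, 313.7, 151.3]
tcp_rot: [0.5, 0.5, 0.5, -0.5]
ft_force: [-0.2, -0.2, -1.0]
finger_gap: 24.7
clock: 49.78
position: [587.5, 313.7, 143.3]
tcp_rot: [0.5, 0.5, 0.5, -0.5]
ft_force: [-0.5, 0.2, -1.6]
finger_gap: 24.7
```

```bash
python3 -m pendant '{"offset":[[0.003,0,0],[0.003,0,0],[0.003,0,0],[0.003,0,0],[0,0,0]],"twist":[[0,0,0],[0,0,0],[0,0,0],[0,0,0],[0,0,0]],"grip":[1,1,1,1,1]}'
python3 -m pendant '{"offset":[[0.003,0,0],[0.003,0,0],[0.003,0,0],[0.003,0,0],[0,0,0]],"twist":[[0,0,0],[0,0,0],[0,0,0],[0,0,0],[0,0,0]],"grip":[1,1,1,1,1]}'
python3 -m pendant '{"offset":[[0.002,0,0],[0.002,0,0],[0.002,0,0],[0.002,0,0],[0,0,0]],"twist":[[0,0,0],[0,0,0],[0,0,0],[0,0,0],[0,0,0]],"grip":[1,1,1,1,1]}'
```

```text
clock: 50.4
position: [587.5, 313.8, 131.2]
tcp_rot: [0.5, 0.5, 0.5, -0.5]
ft_force: [-0.3, 0.8, -0.5]
finger_gap: 24.6
clock: 51.02
position: [587.5, 313.8, 119.2]
tcp_rot: [0.5, 0.5, 0.5, -0.5]
ft_force: [0.7, 1.3, -1.2]
finger_gap: 24.4
clock: 51.65
position: [587.6, 313.8, 111.3]
tcp_rot: [0.5, 0.5, 0.5, -0.5]
ft_force: [-0.4, 0.3, -1.4]
finger_gap: 25.1
```

```bash
python3 -m pendant '{"offset":[[0.002,0,0],[0.002,0,0],[0.002,0,0],[0,0,0],[0,0,0]],"twist":[[0,0,0],[0,0,0],[0,0,0],[0,0,0],[0,0,0]],"grip":[1,1,1,1,1]}'
python3 -m pendant '{"offset":[[0.002,0,0],[0.002,0,0],[0.001,0,0],[0,0,0],[0,0,0]],"twist":[[0,0,0],[0,0,0],[0,0,0],[0,0,0],[0,0,0]],"grip":[1,1,1,1,1]}'
python3 -m pendant '{"offset":[[0.001,0,0],[0.001,0,0],[0,0,0],[0,0,0],[0,0,0]],"twist":[[0,0,0],[0,0,0],[0,0,0],[0,0,0],[0,0,0]],"grip":[1,1,1,1,1]}'
```

```text
clock: 52.28
position: [587.7, 313.8, 105.5]
tcp_rot: [0.5, 0.5, 0.5, -0.5]
ft_force: [-0.3, -0.4, -1.3]
finger_gap: 24.5
clock: 52.9
position: [587.7, 313.9, 100.6]
tcp_rot: [0.5, 0.5, 0.5, -0.5]
ft_force: [0.0, -0.3, -1.4]
finger_gap: 25.1
clock: 53.52
position: [587.8, 313.8, 98.6]
tcp_rot: [0.5, 0.5, 0.5, -0.5]
ft_force: [0.7, 0.5, 0.1]
finger_gap: 24.9
```

```bash
python3 -m pendant '{"offset":[[0.0007,0,0],[0,0,0],[0,0,0],[0,0,0],[0,0,0]],"twist":[[0,0,0],[0,0,0],[0,0,0],[0,0,0],[0,0,0]],"grip":[1,1,1,1,1]}'
python3 -m pendant '{"offset":[[0,0,0],[0,0,0],[0,0,0],[0,0,0],[0,0,0]],"twist":[[0,0,0],[0,0,0],[0,0,0],[0,0,0],[0,0,0]],"grip":[-1,-1,-1,-1,-1]}'
python3 -m pendant '{"offset":[[-0.03,0,0],[-0.04,0,0],[-0.04,-0.033,0],[-0.02,-0.033,0],[0,0,0]],"twist":[[0,0,0],[0,0,0],[0,0,0],[0,0,0],[0,0,0]],"grip":[-1,-1,-1,-1,-1]}'
python3 - <<'E'
from h import *
im=eyes.read_camera("wrist");im=eyes.read_camera("wrist");s=bot.sense(); print(s["position"],s["ft_force"])
cv2.imwrite("pics/w20.png",im); C=cam("wrist",s); B=np.array([.3,1.8])
HUE["orange"]=((2,80,60),(24,255,255))
r=fit(im,C,"orange",(588,312),13,94,138,60); print("knob",r[0]+B,r[1])
x,n,sd=arc(im,C,"green",(588,312),45,0,10,lambda u,v:1,90); print("base",x+B,n,sd)
sc=eyes.read_camera("scene"); a=cv2.resize(sc[130:250,340:480],None,fx=4,fy=4,interpolation=cv2.INTER_CUBIC)
b=cv2.resize(im[50:230,230:400],(453,480),interpolation=cv2.INTER_CUBIC); 
o=np.hstack([a,b]); cv2.imwrite("pics/fin.png",cv2.resize(o,None,fx=.78,fy=.78));
E
```

```text
clock: 54.15
position: [587.8, 313.8, 98.5]
tcp_rot: [0.5, 0.501, 0.5, -0.499]
ft_force: [-2.1, -1.0, 5.6]
finger_gap: 24.6
clock: 54.78
position: [587.7, 313.9, 97.8]
tcp_rot: [0.5, 0.5, 0.5, -0.5]
ft_force: [0.1, -0.2, -0.7]
finger_gap: 85.5
clock: 55.4
position: [520.8, 314.9, 229.7]
tcp_rot: [0.5, 0.501, 0.501, -0.498]
ft_force: [0.4, 1.0, -0.9]
finger_gap: 85.4
[521.53870292 314.07961327 227.71750767] [0.11463354 0.18901711 0.44377836]
knob [588.08497244 312.27178943] area obs/model 893/848
base [586.59799639 312.26147025] 28 0.8164018277175433
```

View pics/fin.png

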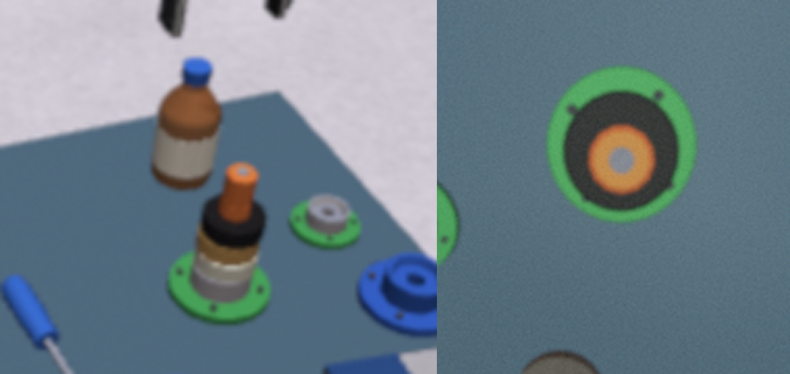

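The final picture shows the stack complete: green base, ceramic, brass, cover, and the orange knob on top at (240,190). It leans no more than the bottle does from perspective. Knob contact came about 6 mm higher than on the 88 mm holder, which puts the cover top at 94 mm. The robot is clear, so I hand in.

```bash
python3 -c "
from station import bot
print(bot.job_done())"
```

```text
the job is handed in; nothing more can be done
None
```

I put the stack together on the green base in the required order (ceramic, brass, cover, then probe) and handed it in at about 55 s. The red base was not used and the amber bottle was never touched. The hand-in reports no verdict.

**Final checks**
- **Cover height:** the cover made contact about 40 mm above where the ceramic ring had. The knob touched down about 6 mm higher than on its 88 mm holder. Both agree with the cover top at 94 mm.
- **Probe:** it went down with almost no side force until the knob touched. The last wrist fit puts the knob about 1.5 mm from the base axis.
- **Last picture:** the stack stands upright, the gripper is clear, and the bottle is standing where it was.

**What went wrong or disagreed**
- **Brass ring:** on the first try it struck the ceramic ring about 3 mm off-centre and pitched about 0.15 rad in the grip. I backed off, tilted the tool to level it and re-centred; it then seated.
- **Camera positions:** the wrist camera's calibration was off by about 2 mm in world y, which I corrected for. The scene camera read x about 5–10 mm differently from the other two.
- **Height by rim width:** measured by their apparent width in the camera, the brass and cover tops came out 6–9 mm too low. I put this down to edge blur and relied on the contact heights instead.

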